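Tip the sharpener out of its tube and snap it into the tool case

ROBOT

A 6-joint arm with a two-finger parallel gripper is mounted at the origin on the work surface. World frame = base frame: x ahead of the robot, y to its left, z up, the work surface at z = 0. Lengths are in m, angles in degrees, forces in N, time in s.
With the tool pointing down it reaches from about 0.4 to 0.825 m from the base axis. Payload 7 kg.
Tool frame: the origin (TCP) lies on the centre line of the jaws, within the pads' length; the fingertips stand 17 mm ahead of it and the grasp point (between the pads) lies 2 mm behind it; y points along the fingers, z is the direction in which the jaws open and shut, and the axes are right-handed (so a half turn about y gives the same grasp; the last joint's range is limited). The gripper opens to 88 mm and grips with 3 to 60 N. Pads are 19 mm wide; open, the fingers measure 130 mm over their backs; the gripper's body (78 mm by 193 mm) begins 47 mm behind the grasp point.
Start: joints at [89.158, 20.546, 0.682, 0, -70.136, -16.507], TCP at [0.201, 0.644, 0.206] pointing down, gripper open.
Joint ranges: [-176.03, 176.03], [-82.01, 121.73], [-58.28, 71.71], [-173.87, 95.51], [-174.79, -0.11], [-173.66, 173.66]. Speed limits (degrees/s): [136.94, 136.94, 172.46, 180, 180, 180].

INTERFACE

Orientations are given as [roll, pitch, yaw] about the fixed x, y, z axes, in that order (R = Rz(yaw) Ry(pitch) Rx(roll)).
In Python, from plant import r, capture, camera_info gives the robot as it stands. The module is installed in compiled form; this text tells all that it offers.
- The arm moves only by the tool apply_moves, never from a script. Its argument "deltas" is a list of rows, each an object of numbers: "tx", "ty", "tz": the shift along the tool's x, y, z in m; "turn": the turn about the tool's y in rad; "gripper": the finger opening in m, from 0 to 0.0876. A call has 1 to 5 rows; each row is the pose to reach, as a shift and turn from the pose commanded when the call began, along the tool's axes at that moment; what a row does not reach only later rows make up. A row lasts 1/10 s, in which the tool goes at most 50 mm and 8.59 degrees, less where a joint would pass 70% of its speed; a pose out of reach is approached as far as the arm can. A call with a gripper value outside its range is refused whole. The fingers move at their own pace and stop on an object; "newtons" is the grip in N (left out, the last holds). Time passes only in rows, so rows that repeat a pose let the fingers close. It gives the time, the measured TCP pose, the force and the opening at its end, in the units of the state.
- r.get_state(): the state, without advancing time (a new reading comes with each control period).
- capture(name): name is "scene" or "top" or "wrist"; returns (picture, depth): 480x640x3 uint8, red, green, blue; 480x640 float32, m along the optical axis (not along the pixel's ray), 0 where there is no reading.
- camera_info(name): a dict with "K" (3x3 intrinsics, pixels), "eye" and "orientation" of the camera in the world; the wrist camera has in their place "tool_from_camera" (4x4, takes a point from camera to tool coordinates, whose origin is the TCP and whose axes are the tool frame's). Camera axes: x right, y up, looking along -z (the intrinsics and any distortion apply to the point x, -y, -z); pixel columns grow to the right and rows downward; lengths in m; the calibration is good to about 2 mm. The wrist camera is an equidistant fisheye: a pixel r from the principal point sees the ray r / f radians off the axis. A picture is of the moment at which its call begins: read the wrist's pose just before it. camera_info takes no time and is no camera call.
- r.close_job(): hands the job in, once; it reports no verdict.
The state is a dict: "time_s": time; "joints": joint angles; "qd": joint speeds; "joint_torque": joint torques, N m; "tcp_pos": TCP position; "eef_rot": TCP orientation; "contact_force": force on the tool from outside, world axes, zero at the start; "moment": the same for the moment, N m; "gripper_width": finger opening in m.
Only numpy, scipy, OpenCV 4.12 (cv2) and the standard library are available. Lean on these libraries where they do the work, as an engineer would, in place of code of your own. Each camera call takes 0.05 s, during which the arm holds its last target.

TASK

Tip the clear tube so that the sharpener slides part of the way out of its open mouth, set the tube down, then draw the sharpener out by the end that shows. Press it into its cutout in the tool case until it is fully home, flat on the cutout's floor, and leave the empty tube lying flat on the counter. Do not disturb the jar, the carton or the tin.

Things in the scene. Friction and masses are not known exactly. Their poses are not given: they have to be found in the camera images.
- tube: Loose clear plastic tube of square section, 200 long, 36 x 36 outside, walls 3, inside 30 x 30, about 200 g, lying on the counter; one end is closed (blue cap), the other open (white rim). Origin: centre of its underside. x runs along the tube to the open mouth (mouth at x = +100, inner face of the closed end at x = -96), z is up as it lies.
- tube_mouth (a point): Point on the inside floor of the tube at the open mouth, in the middle of its width, 3 above the underside; axes as the tube's.
- sharpener: Pocket sharpener, 150 long, 70 g, at first loose and fully inside the tube, out of reach, handle towards the mouth. Origin: underside, mid-length. x runs to the handle end. Orange handle x +5 to +75, 20 wide, 24 tall; steel bar x -75 to +5, 12 wide, 10 tall; one flat underside. Friction about 0.2 in the tube (slides at about 15 degrees of tilt, stays put when level), 0.6 on the counter.
- case: Fixed open green tool case, 230 long (x) by 150 wide (y), top of its grey insert 40 above the counter. Its lid, 22 tall, lies folded flat beyond it at +y (y = 81 to 231). Red-handled pliers lie in another cutout, 66 to the +y side of the sharpener's and up to 4 above the insert. Origin: centre of the case's underside.
- cutout (a point): The sharpener's cutout in the insert: point on its floor, 10 below the insert's top and 30 above the counter, where the sharpener's origin belongs; axes as the sharpener must take them (x to the handle end, z up). Handle part 24 wide, x +2 to +78; bar part 18 wide, x -78 to +2. Fully home, the handle stands 14 above the insert and the bar is level with it.
- nubs (a point): Middle between two sprung yellow nubs in the side walls of the cutout's handle part, 40 towards +x from the cutout's point and 5 above its floor; axes as the cutout's. They are 20 long and narrow it to 17. The handle meets them about 8 above the floor and must be pushed down past them with 4 to 10 N, held upright: let go of too early, it leans over. Once down, they hold it.
- jar: Loose white screw-top jar, 60 across, 85 tall, red cap; bystander. Origin: centre of its underside.
- carton: Loose yellow carton 50 x 75 x 90 tall; bystander. Origin: centre of its underside.
- tin: Loose flat round metal tin, 64 across, 35 tall; bystander. Origin: centre of its underside.
Things that resemble listed ones, but are neither listed nor needed, are in the scene too. What is meant by the tube is not green, and is the larger of those in its own colour.

How it is judged:
By the outcome, as a careful person would: the job done as asked, in the order asked, and still so for the second after the job is handed in, with the robot touching nothing.
It also fails if it takes over 64 s, if anything falls off the work surface, if the arm or the gripper's body presses on something with over 40 N, if the wrist force passes 120 N, or if a joint passes its speed limit or range.

## Working session

There is one attempt and no reset: what is moved stays moved. The work goes in short steps, Python scripts to look and compute and a tool call to move; the robot and the scene stay as the last step left them, time stands still between calls to the robot, and variables do not carry over. Pictures are saved under pics/ and viewed, and the job is handed in when it is done.

Besides the shell and the picture viewer there is one more tool, called after "Request:" by a JSON object that holds its "fn" and its "kwargs". apply_moves: Moves the arm, as the interface text tells. Its arguments: {"type":"object","properties":{"deltas":{"type":"array","items":{"type":"object","properties":{"tx":{"type":"number"},"ty":{"type":"number"},"tz":{"type":"number"},"turn":{"type":"number"},"gripper":{"type":"number"}}}},"newtons":{"type":"number"}},"required":["deltas"]}

```bash
ls; mkdir -p pics
python3 - <<'E'
from plant import r,capture,camera_info
import cv2,numpy as np
s=r.get_state();print(s)
for n in("scene","top","wrist"):
    print(n,camera_info(n))
    p,d=capture(n);cv2.imwrite(f"pics/{n}0.png",p[:,:,::-1]);np.save(f"pics/{n}0_d.npy",d)
E
```

```text
pics
{'time_s': 0.0, 'joints': array([ 8.91578299e+01,  2.05926901e+01,  6.33315318e-01, -2.02500258e-02,
       -7.01331284e+01, -1.65083211e+01]), 'qd': array([ 0.07721847,  0.05358887,  0.07346655,  0.09926263, -0.0200125 ,
        0.18595621]), 'joint_torque': array([ 5.02512721e-04, -5.82715523e+01,  2.93049198e+01,  6.99704692e+00,
        6.81616933e-03, -1.63081031e-04]), 'tcp_pos': array([0.20115198, 0.64379697, 0.20550463]), 'eef_rot': array([-8.99059004e+01,  8.03638891e-03,  1.62642618e+02]), 'contact_force': array([ 0.19482049, -0.20581536, -0.00724441]), 'moment': array([-0.03058055,  0.01248325, -0.0255895 ]), 'gripper_width': 0.08752227746626282}
scene {'K': array([[465.80599945,   0.        , 316.49739077],
       [  0.        , 465.80599945, 246.60092892],
       [  0.        ,   0.        ,   1.        ]]), 'eye': array([1.18301224, 0.39005787, 0.64722391]), 'orientation': array([ 49.87277991,  -0.55969195, 119.82932075])}
top {'K': array([[612.22009711,   0.        , 320.23427386],
       [  0.        , 612.22009711, 233.65683352],
       [  0.        ,   0.        ,   1.        ]]), 'eye': array([0.38623168, 0.02607385, 1.32475953]), 'orientation': array([  8.27533157,   0.09155856, -88.91551388])}
wrist {'K': array([[371.64829954,   0.        , 313.61328165],
       [  0.        , 371.64829954, 238.66039748],
       [  0.        ,   0.        ,   1.        ]]), 'tool_from_camera': array([[-3.32232034e-05, -9.51210231e-01, -3.08543506e-01,
        -8.26587012e-02],
       [ 4.61008218e-04,  3.08543459e-01, -9.51210135e-01,
        -1.78166803e-01],
       [ 9.99999893e-01, -1.73843340e-04,  4.28264932e-04,
         4.24767521e-04],
       [ 0.00000000e+00,  0.00000000e+00,  0.00000000e+00,
         1.00000000e+00]])}
```

View pics/scene0.png

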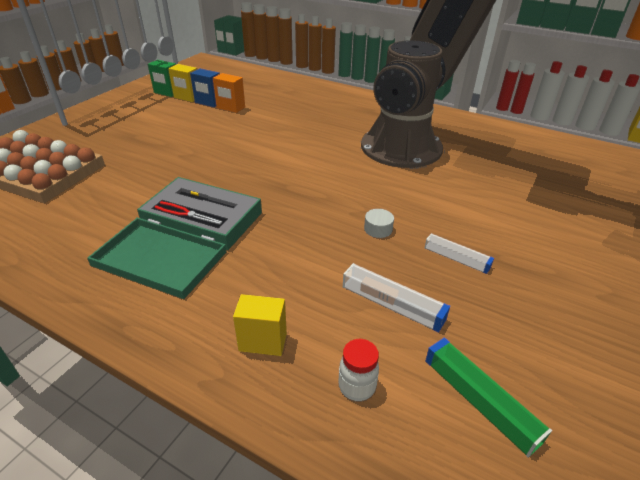

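View pics/top0.png

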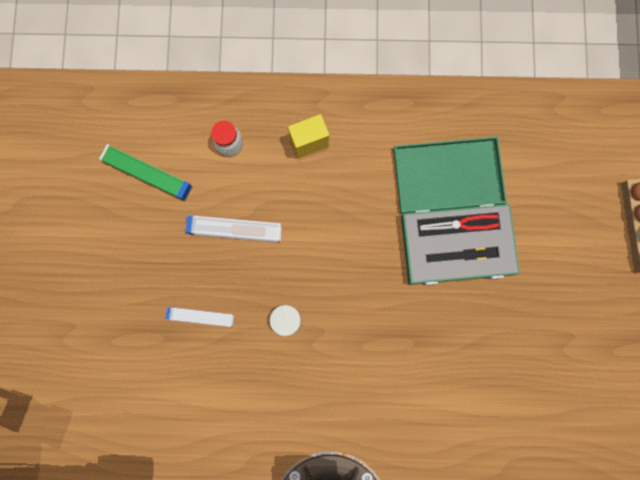

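View pics/wrist0.png

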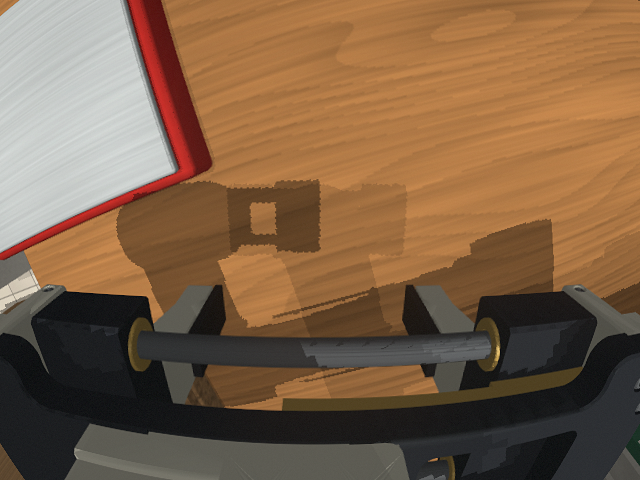

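The things that could be taken for the tube, in the top view: a large clear tube with a blue cap at (234,229), a small clear tube at (200,317), and a green tube at (145,173). The description (not green, larger of its colour) picks (234,229). I'll check that in a close crop and measure it.

```bash
cat > h.py <<'E'
import numpy as np,cv2
from scipy.spatial.transform import Rotation as R
from plant import r,capture,camera_info
def cam(name,s=None):
    i=camera_info(name)
    if name=="wrist":
        s=s or r.get_state()
        Rt=R.from_euler('xyz',s['eef_rot'],degrees=True).as_matrix()
        T=i['tool_from_camera'];return i['K'],Rt@T[:3,:3],Rt@T[:3,3]+s['tcp_pos']
    return i['K'],R.from_euler('xyz',i['orientation'],degrees=True).as_matrix(),np.array(i['eye'])
def ray(name,uv,c):
    K,Rc,e=c;uv=np.atleast_2d(uv).astype(float)
    x=(uv[:,0]-K[0,2])/K[0,0];y=(uv[:,1]-K[1,2])/K[1,1]
    if name=="wrist":
        t=np.hypot(x,y);k=np.where(t>1e-9,np.sin(t)/np.maximum(t,1e-9),1)
        d=np.c_[x*k,-y*k,-np.cos(t)]
    else: d=np.c_[x,-y,-np.ones_like(x)]
    return d@Rc.T
def onz(name,uv,z,c):
    d=ray(name,uv,c);return c[2]+d*((z-c[2][2])/d[:,2])[:,None]
def snap(name,fn):
    s=r.get_state();c=cam(name,s);p,d=capture(name);cv2.imwrite(fn,p[:,:,::-1]);return p,d,c
def proj(name,P,c):
    K,Rc,e=c;q=(np.atleast_2d(P)-e)@Rc
    x,y,z=q[:,0],-q[:,1],-q[:,2]
    if name=="wrist":
        rr=np.hypot(x,y);t=np.arctan2(rr,z);k=t/np.maximum(rr,1e-9);return np.c_[K[0,0]*x*k+K[0,2],K[1,1]*y*k+K[1,2]]
    return np.c_[K[0,0]*x/z+K[0,2],K[1,1]*y/z+K[1,2]]
E
python3 - <<'E'
from h import *
p=cv2.imread('pics/top0.png');a=cv2.resize(p[195:265,165:305],None,fx=5,fy=5,interpolation=cv2.INTER_CUBIC)
b=cv2.resize(p[195:295,390:530],None,fx=5,fy=5,interpolation=cv2.INTER_CUBIC)
cv2.imwrite('pics/crop1.png',a);cv2.imwrite('pics/crop2.png',b)
d=np.load('pics/top0_d.npy');c=cam('top')
for uv in [(192,225),(278,236),(234,229),(285,320),(225,133),(309,135),(462,270),(412,250)]:
    dd=d[uv[1],uv[0]];print(uv,onz('top',uv,0,c)[0].round(3),(c[2]+ray('top',uv,c)[0]*dd).round(3))
E
```

```text
(192, 225) [0.593 0.313 0.   ] [0.588 0.306 0.033]
(278, 236) [0.572 0.124 0.   ] [0.567 0.121 0.036]
(234, 229) [0.586 0.221 0.   ] [0.58  0.216 0.035]
(285, 320) [0.39  0.104 0.   ] [0.39  0.102 0.036]
(225, 133) [0.803 0.25  0.   ] [0.778 0.236 0.079]
(309, 135) [0.802 0.061 0.   ] [0.774 0.059 0.087]
(462, 270) [ 0.505 -0.277  0.   ] [ 0.501 -0.267  0.041]
(412, 250) [ 0.547 -0.169  0.   ] [ 0.542 -0.163  0.04 ]
```

View pics/crop1.png

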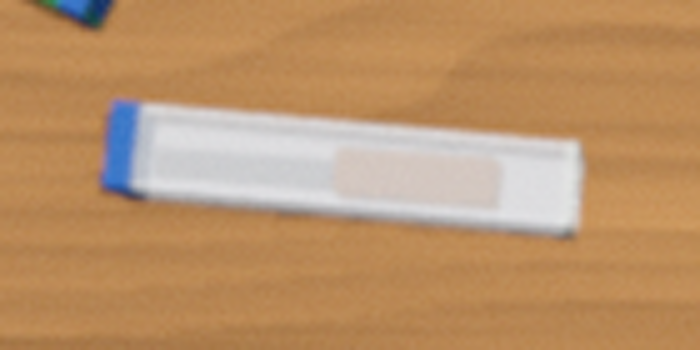

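View pics/crop2.png

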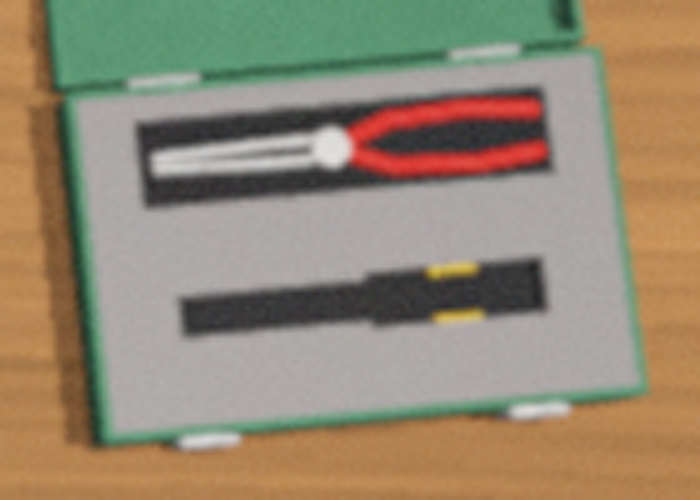

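The crop shows the large clear tube: blue cap at px (188,224), white rim at px (280,233), orange handle inside at px (232–265,231). The second crop shows the cutout with its handle part, with the yellow nubs, at the right, around px (480,254).

Run:
```python
from h import *
c=cam('top')
f=lambda pts,ox,oy,z:onz('top',[(ox+x/5-0.4,oy+y/5-0.4) for x,y in pts],z,c).round(4)
t=f([(112,102),(102,192),(580,142),(575,232)],165,195,.036);print('tube',t)
m=t.mean(0);ax=(t[2]+t[3]-t[0]-t[1])[:2]/2;print(m,np.linalg.norm(ax),np.degrees(np.arctan2(*ax[::-1])),np.linalg.norm(t[0]-t[1]))
print('handle',f([(333,173),(500,182)],165,195,.027))
q=f([(181,299),(188,334),(542,259),(548,309)],390,195,.04);print('cut',q)
a=(q[2]+q[3]-q[0]-q[1])[:2]/2;print(q.mean(0),np.linalg.norm(a),np.degrees(np.arctan2(*a[::-1])))
n=f([(452,270),(459,317)],390,195,.037);print('nub',n,n.mean(0))
q=f([(70,98),(105,442),(602,52),(645,392)],390,195,.04);print('case',q);a=(q[2]+q[3]-q[0]-q[1])[:2]/2;print(q.mean(0),np.linalg.norm(a),np.degrees(np.arctan2(*a[::-1])))
```

```text
tube [[0.6086 0.3172 0.036 ]
 [0.5696 0.3195 0.036 ]
 [0.595  0.1166 0.036 ]
 [0.5562 0.1177 0.036 ]]
[0.58235 0.21775 0.036  ] 0.201652398944322 -93.83864501697259 0.03906776164563312
handle [[0.581  0.2228 0.027 ]
 [0.5784 0.1511 0.027 ]]
cut [[ 0.533  -0.1918  0.04  ]
 [ 0.5182 -0.1947  0.04  ]
 [ 0.5528 -0.3444  0.04  ]
 [ 0.5316 -0.3465  0.04  ]]
[ 0.5339  -0.26935  0.04   ] 0.15310257999132476 -83.77552375071136
nub [[ 0.5478 -0.3071  0.037 ]
 [ 0.5279 -0.3097  0.037 ]] [ 0.53785 -0.3084   0.037  ]
case [[ 0.6182 -0.1451  0.04  ]
 [ 0.4721 -0.1596  0.04  ]
 [ 0.6424 -0.3721  0.04  ]
 [ 0.4973 -0.3864  0.04  ]]
[ 0.5575 -0.2658  0.04  ] 0.22824044339248906 -83.78732913205238
```

```bash
cat > go.py <<'E'
import sys
from h import *
x,y,z,yaw=map(float,sys.argv[1:5])
s=r.get_state();Rt=R.from_euler('xyz',s['eef_rot'],degrees=True).as_matrix()
d=Rt.T@(np.array([x,y,z])-s['tcp_pos'])
tt=R.from_euler('xyz',[-90,0,yaw],degrees=True).as_matrix()
print('t',s['time_s'],'pos',s['tcp_pos'].round(4),'rot',s['eef_rot'].round(2),'F',s['contact_force'].round(1),'w',round(s['gripper_width'],4))
print('delta',d.round(4),'rotvec',R.from_matrix(Rt.T@tt).as_rotvec().round(4), 'rows',np.linalg.norm(d)/.05)
E
python3 go.py 0.587 0.293 0.15 86.2
```

```text
t 0.15 pos [0.2012 0.6439 0.2057] rot [-8.9930e+01  1.0000e-02  1.6265e+02] F [-0.6  0.7 -0. ] w 0.0879
delta [-0.4729  0.0561  0.2198] rotvec [-1.0000e-03  1.3343e+00 -1.0000e-03] rows 10.490383458231719
```

Request:
{"fn": "apply_moves", "kwargs": {"deltas": [{"tx": -0.045, "ty": 0.005, "tz": 0.021, "turn": 0.13, "gripper": 0.07}, {"tx": -0.09, "ty": 0.01, "tz": 0.042, "turn": 0.26, "gripper": 0.07}, {"tx": -0.135, "ty": 0.015, "tz": 0.063, "turn": 0.39, "gripper": 0.07}, {"tx": -0.18, "ty": 0.02, "tz": 0.084, "turn": 0.52, "gripper": 0.07}, {"tx": -0.225, "ty": 0.025, "tz": 0.105, "turn": 0.65, "gripper": 0.07}]}}

```text
time_s: 0.65
tcp_pos: [0.3858, 0.4754, 0.1812]
eef_rot: [-90.0, 0.0, 125.1]
contact_force: [1.3, 1.0, 0.2]
gripper_width: 0.0703
```

```bash
python3 go.py 0.587 0.293 0.15 86.2
```

```text
t 0.65 pos [0.3858 0.4754 0.1812] rot [-89.99   0.   125.13] F [1.3 1.  0.2] w 0.0703
delta [-0.2649  0.0312 -0.0597] rotvec [-1.000e-04  6.794e-01 -1.000e-04] rows 5.467324336882104
```

Request:
{"fn": "apply_moves", "kwargs": {"deltas": [{"tx": -0.047, "ty": 0.006, "tz": -0.01, "turn": 0.136, "gripper": 0.06}, {"tx": -0.094, "ty": 0.012, "tz": -0.021, "turn": 0.272, "gripper": 0.06}, {"tx": -0.141, "ty": 0.018, "tz": -0.032, "turn": 0.408, "gripper": 0.06}, {"tx": -0.188, "ty": 0.024, "tz": -0.043, "turn": 0.544, "gripper": 0.06}, {"tx": -0.235, "ty": 0.03, "tz": -0.054, "turn": 0.68, "gripper": 0.06}]}}

```text
time_s: 1.15
tcp_pos: [0.566, 0.3152, 0.1511]
eef_rot: [-90.0, 0.0, 86.1]
contact_force: [1.1, 0.9, 1.0]
gripper_width: 0.0599
```

```bash
python3 - <<'E'
from h import *
p,d,c=snap('wrist','pics/w1.png')
for q in [(.587,.293,.036),(.582,.218,.036),(.575,.118,.036)]:print(proj('wrist',q,c).round(0))
E
python3 go.py 0.587 0.293 0.15 86.2
```

```text
[[284. 201.]]
[[283. 107.]]
[[283. -13.]]
t 1.2 pos [0.5696 0.3103 0.1496] rot [-89.95   0.16  85.45] F [ 3.3 -0.2  1.4] w 0.06
delta [-0.0159 -0.0004 -0.0187] rotvec [-0.0009 -0.013  -0.0028] rows 0.49016774593364404
```

View pics/w1.png

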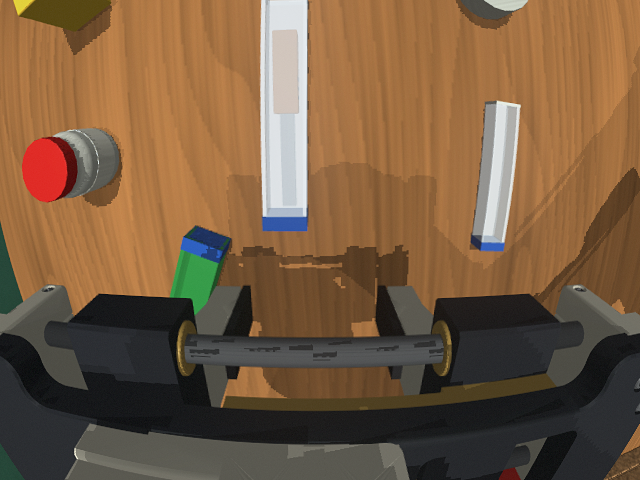

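```bash
python3 go.py 0.587 0.294 0.021 86.2;python3 - <<'E'
from h import *
c=cam('wrist')
print(onz('wrist',[(263,216),(308,216),(263,100),(306,100)],.036,c).round(4))
E
```

```text
t 1.2 pos [0.5696 0.3103 0.1496] rot [-89.95   0.16  85.45] F [ 3.3 -0.2  1.4] w 0.06
delta [-0.0145  0.1286 -0.0187] rotvec [-0.0009 -0.013  -0.0028] rows 2.6147563908895965
[[0.6084 0.298  0.036 ]
 [0.5719 0.301  0.036 ]
 [0.5989 0.2052 0.036 ]
 [0.5658 0.2085 0.036 ]]
```

Request:
{"fn": "apply_moves", "kwargs": {"deltas": [{"tx": -0.0175, "ty": 0.02, "tz": -0.019, "turn": -0.013, "gripper": 0.06}, {"tx": -0.0175, "ty": 0.06, "tz": -0.019, "turn": -0.013, "gripper": 0.06}, {"tx": -0.0175, "ty": 0.1, "tz": -0.019, "turn": -0.013, "gripper": 0.06}, {"tx": -0.0175, "ty": 0.1285, "tz": -0.019, "turn": -0.013, "gripper": 0.06}, {"tx": -0.0175, "ty": 0.1285, "tz": -0.019, "turn": -0.013, "gripper": 0.06}]}}

```text
time_s: 1.7
tcp_pos: [0.58, 0.2957, 0.0182]
eef_rot: [-89.6, 0.3, 87.1]
contact_force: [-0.4, 0.1, 0.2]
gripper_width: 0.0599
```

```bash
python3 - <<'E'
from h import *
p,d,c=snap('wrist','pics/w2.png')
E
python3 go.py 0.587 0.291 0.021 86.2
```

```text
t 1.75 pos [0.5817 0.2969 0.0211] rot [-89.82   0.19  87.19] F [ 0.  -0.4  1.3] w 0.0603
delta [-0.0057  0.0001 -0.0056] rotvec [-0.0031  0.0173 -0.0034] rows 0.15971506984648057
```

View pics/w2.png

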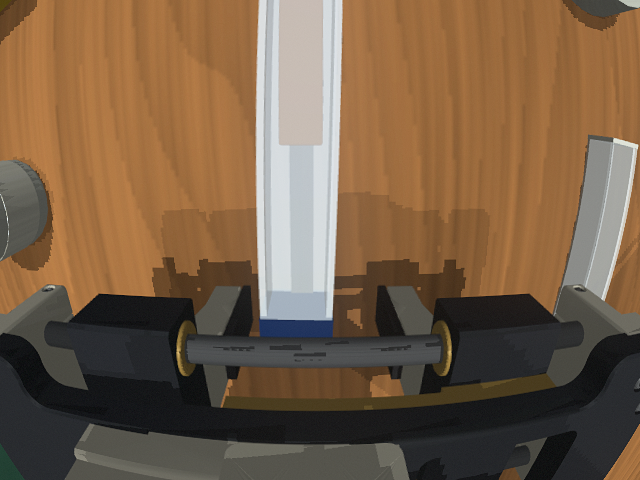

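Request:
{"fn": "apply_moves", "kwargs": {"deltas": [{"tx": -0.0055, "tz": -0.0055, "turn": 0.017, "gripper": 0.06}, {"tx": -0.0055, "tz": -0.0055, "turn": 0.017, "gripper": 0.03}, {"tx": -0.0055, "tz": -0.0055, "turn": 0.017, "gripper": 0.03}, {"tx": -0.0055, "tz": -0.0055, "turn": 0.017, "gripper": 0.03}, {"tx": -0.0055, "tz": -0.0055, "turn": 0.017, "gripper": 0.03}], "newtons": 8}}

```text
invalid input at $.deltas[0]: expected keys tx, ty, tz, turn, gripper
```

```bash
python3 go.py 0.587 0.291 0.021 86.2
```

```text
t 1.75 pos [0.5817 0.2969 0.0211] rot [-89.82   0.19  87.19] F [ 0.  -0.4  1.3] w 0.0603
delta [-0.0057  0.0001 -0.0056] rotvec [-0.0031  0.0173 -0.0034] rows 0.15971506984648057
```

Request:
{"fn": "apply_moves", "kwargs": {"deltas": [{"tx": -0.0055, "ty": 0, "tz": -0.0055, "turn": 0.017, "gripper": 0.06}, {"tx": -0.0055, "ty": 0, "tz": -0.0055, "turn": 0.017, "gripper": 0.03}, {"tx": -0.0055, "ty": 0, "tz": -0.0055, "turn": 0.017, "gripper": 0.03}, {"tx": -0.0055, "ty": 0, "tz": -0.0055, "turn": 0.017, "gripper": 0.03}, {"tx": -0.0055, "ty": 0, "tz": -0.0055, "turn": 0.017, "gripper": 0.03}], "newtons": 8}}

```text
time_s: 2.25
tcp_pos: [0.5882, 0.2925, 0.0237]
eef_rot: [-90.0, -0.0, 86.2]
contact_force: [-0.1, 0.1, -0.1]
gripper_width: 0.0339
```

```bash
python3 go.py 0.587 0.291 0.021 86.2
```

```text
t 2.25 pos [0.5882 0.2925 0.0237] rot [-9.004e+01 -5.000e-02  8.623e+01] F [-0.1  0.1 -0.1] w 0.0339
delta [-0.0016  0.0027  0.0011] rotvec [0.0008 0.0005 0.0008] rows 0.0670286333378278
```

Request:
{"fn": "apply_moves", "kwargs": {"deltas": [{"tx": -0.001, "ty": -0.007, "tz": 0, "turn": 0, "gripper": 0.03}, {"tx": -0.003, "ty": -0.014, "tz": 0, "turn": 0, "gripper": 0.03}, {"tx": -0.005, "ty": -0.021, "tz": 0, "turn": 0, "gripper": 0.03}, {"tx": -0.007, "ty": -0.028, "tz": 0, "turn": 0, "gripper": 0.03}, {"tx": -0.009, "ty": -0.036, "tz": 0, "turn": 0, "gripper": 0.03}]}}

```text
time_s: 2.75
tcp_pos: [0.5874, 0.2831, 0.0598]
eef_rot: [-90.0, -0.0, 86.2]
contact_force: [-0.0, 0.2, -0.6]
gripper_width: 0.03
```

```bash
python3 - <<'E'
from h import *
p,d,c=snap('scene','pics/s3.png')
cv2.imwrite('pics/s3c.png',cv2.resize(p[220:380,300:500,::-1],None,fx=4,fy=4)[:600])
E
python3 go.py 0.587 0.291 0.021 86.2
```

```text
t 2.8 pos [0.5881 0.2833 0.0613] rot [-9.010e+01 -7.000e-02  8.623e+01] F [ 1.4 -0.1  2.8] w 0.0304
delta [0.0075 0.0403 0.0017] rotvec [0.0017 0.0004 0.0012] rows 0.820389503074573
```

View pics/s3c.png

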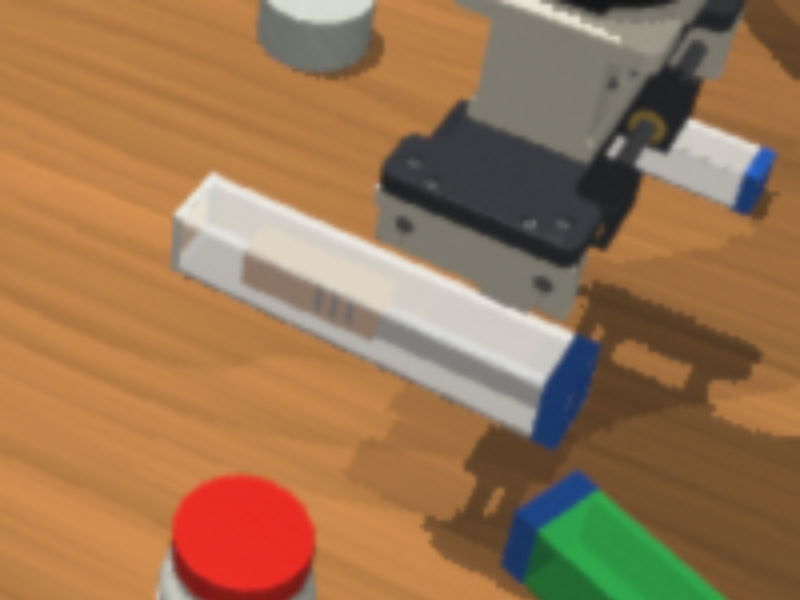

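Run:
```python
from h import *
p,d,c=snap('wrist','pics/w3.png')
```

```text
(no output)
```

View pics/w3.png

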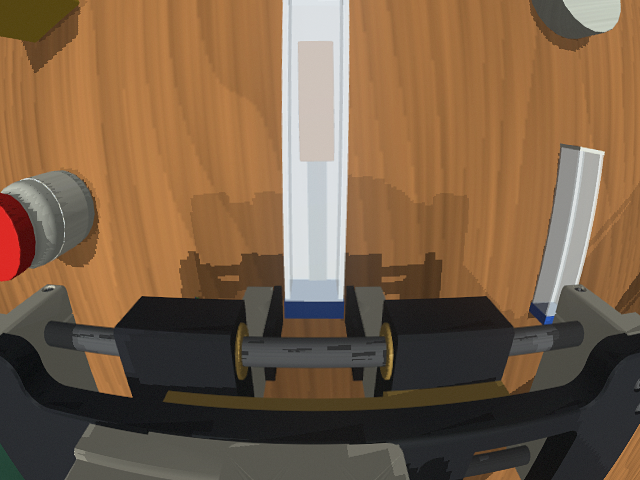

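View pics/s3.png

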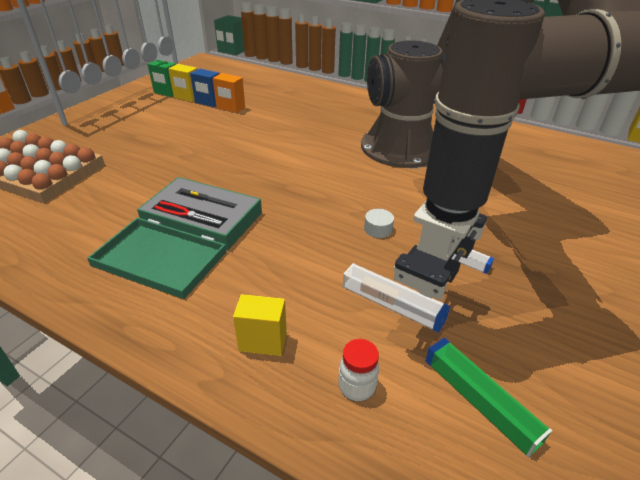

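Run:
```python
from h import *
s=r.get_state();print(s['time_s'],s['tcp_pos'],s['joints'],s['gripper_width'])
p,d,c=snap('wrist','pics/w4.png');T=camera_info('wrist')['tool_from_camera']
Ri=T[:3,:3];e=T[:3,3]
for uv in [(250,289),(275,292),(280,300),(262,300),(262,340),(350,290),(355,295),(352,340),(375,300),(315,310),(313,284),(316,100),(180,350),(120,150)]:
    dd=d[uv[1],uv[0]]
    v=ray('wrist',uv,(camera_info('wrist')['K'],Ri,e))[0]
    cz=-(Ri.T@v)[2]
    pt=e+v*dd/cz
    Rt=R.from_euler('xyz',s['eef_rot'],degrees=True).as_matrix()
    print(uv,round(float(dd),4),'tool',pt.round(4),'world',(Rt@pt+s['tcp_pos']).round(4))
```

```text
2.85 [0.5881611  0.28354118 0.06067008] [ 4.28305697e+01  2.52663150e+01 -1.25254188e+01  2.03114888e-02
 -5.20756637e+01 -4.66235387e+01] 0.02992155098071019
(250, 289) 0.1658 tool [-0.0112 -0.0275 -0.0275] world [0.6148 0.2706 0.0882]
(275, 292) 0.1677 tool [-0.0091 -0.0261 -0.0162] world [0.6037 0.2733 0.0868]
(280, 300) 0.1645 tool [-0.0071 -0.0301 -0.0137] world [0.6013 0.2755 0.0908]
(262, 300) 0.1558 tool [-0.0111 -0.038  -0.0206] world [0.6079 0.2711 0.0987]
(262, 340) 0.0878 tool [-0.0334 -0.1023 -0.0113] world [0.597  0.2493 0.1629]
(350, 290) 0.1675 tool [-0.0101 -0.026   0.0179] world [0.5696 0.2746 0.0867]
(355, 295) 0.1628 tool [-0.01   -0.031   0.0197] world [0.5678 0.2748 0.0916]
(352, 340) 0.0901 tool [-0.0321 -0.1003  0.0109] world [0.575  0.2521 0.1609]
(375, 300) 0.1563 tool [-0.0108 -0.0376  0.0276] world [0.5598 0.2745 0.0982]
(315, 310) 0.2276 tool [0.0283 0.0248 0.0023] world [0.5878 0.312  0.036 ]
(313, 284) 0.2228 tool [0.0107 0.0254 0.001 ] world [0.5879 0.2943 0.0353]
(316, 100) 0.1886 tool [-0.0961  0.024   0.0027] world [0.5792 0.1879 0.0365]
(180, 350) 0.0805 tool [-0.0343 -0.1095 -0.03  ] world [0.6156 0.2471 0.1702]
(120, 150) 0.2314 tool [-0.0718  0.0613 -0.1343] world [ 7.176e-01  2.032e-01 -5.000e-04]
```

Run:
```python
from h import *
s=r.get_state();Rt=R.from_euler('xyz',s['eef_rot'],degrees=True).as_matrix()
p,d,c=snap('scene','pics/s4.png')
K=c[0]
v,u=np.mgrid[200:330,380:500];uv=np.c_[u.ravel(),v.ravel()]
P=c[2]+ray('scene',uv,c)*d[v,u].ravel()[:,None]
L=(P-s['tcp_pos'])@Rt
m=(abs(L[:,0])<.03)&(abs(L[:,2])<.06)&(L[:,1]>-.1)&(P[:,2]>.045)
for lo in np.arange(-.1,.03,.005):
    k=m&(L[:,1]>lo)&(L[:,1]<lo+.005)
    if k.any():print(round(lo,3),k.sum(),'x',L[k,0].min().round(3),L[k,0].max().round(3),'z',L[k,2].min().round(3),L[k,2].max().round(3))
cv2.imwrite('pics/s4c.png',cv2.resize(p[200:330,380:500,::-1],None,fx=4.5,fy=4.5,interpolation=cv2.INTER_CUBIC))
for q in [(-.0095,.017,-.015),(.0095,.017,-.015),(.0095,-.026,-.015),(-.0095,-.026,-.015)]:print(q,((proj('scene',Rt@np.array(q)+s['tcp_pos'],c)-[380,200])*4.5).round(0))
```

```text
-0.1 5 x 0.021 0.024 z 0.018 0.02
-0.095 4 x 0.02 0.023 z 0.018 0.019
-0.035 1 x 0.008 0.008 z -0.034 -0.034
-0.03 23 x -0.009 0.013 z -0.033 -0.03
-0.025 7 x -0.001 0.011 z -0.031 -0.029
(-0.0095, 0.017, -0.015) [[178. 468.]]
(0.0095, 0.017, -0.015) [[223. 489.]]
(0.0095, -0.026, -0.015) [[242. 410.]]
(-0.0095, -0.026, -0.015) [[195. 390.]]
```

View pics/s4c.png

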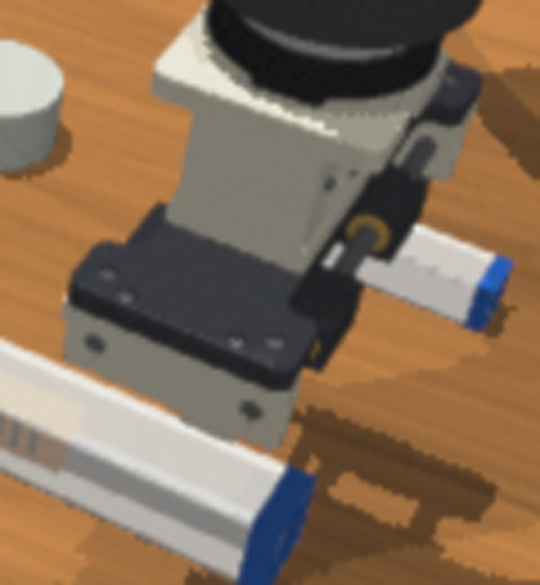

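The depth readings from both the wrist and scene cameras put the fingertips at tool y ≈ −0.025. The text says +0.017. That explains why the jaws closed above the tube without touching it. I'll go down again using the measured geometry and watch the force.

```bash
python3 go.py 0.5875 0.291 -0.02 86.2
```

```text
t 2.95 pos [0.5875 0.2833 0.0593] rot [-9.002e+01 -3.000e-02  8.621e+01] F [ 0.6 -0.6  0.2] w 0.0301
delta [0.0076 0.0793 0.0005] rotvec [0.0003 0.0001 0.0005] rows 1.592804533986227
```

Request:
{"fn": "apply_moves", "kwargs": {"deltas": [{"tx": 0.0075, "ty": 0, "tz": 0, "turn": 0, "gripper": 0.06}, {"tx": 0.0075, "ty": 0, "tz": 0, "turn": 0, "gripper": 0.06}, {"tx": 0.0075, "ty": 0, "tz": 0, "turn": 0, "gripper": 0.06}, {"tx": 0.0075, "ty": 0.02, "tz": 0, "turn": 0, "gripper": 0.06}, {"tx": 0.0075, "ty": 0.04, "tz": 0, "turn": 0, "gripper": 0.06}]}}

```text
time_s: 3.45
tcp_pos: [0.5882, 0.2912, 0.0189]
eef_rot: [-90.1, -0.1, 86.2]
contact_force: [0.5, 0.3, -0.6]
gripper_width: 0.0589
```

```bash
python3 go.py 0.5875 0.291 -0.02 86.2
```

```text
t 3.45 pos [0.5882 0.2912 0.0189] rot [-9.006e+01 -6.000e-02  8.623e+01] F [ 0.5  0.3 -0.6] w 0.0589
delta [-0.0003  0.0389  0.0008] rotvec [0.001  0.0005 0.001 ] rows 0.7785665376134802
```

Request:
{"fn": "apply_moves", "kwargs": {"deltas": [{"tx": 0, "ty": 0.01, "tz": 0, "turn": 0, "gripper": 0.06}, {"tx": 0, "ty": 0.018, "tz": 0, "turn": 0, "gripper": 0.06}, {"tx": 0, "ty": 0.025, "tz": 0, "turn": 0, "gripper": 0.06}, {"tx": 0, "ty": 0.025, "tz": 0, "turn": 0, "gripper": 0.06}]}}

```text
time_s: 3.85
tcp_pos: [0.5876, 0.2906, -0.0067]
eef_rot: [-90.0, 0.0, 86.2]
contact_force: [0.0, -0.0, -0.0]
gripper_width: 0.0598
```

```bash
python3 - <<'E'
from h import *
p,d,c=snap('wrist','pics/w5.png')
E
python3 go.py 0.5875 0.291 -0.02 86.2
```

```text
t 3.9 pos [ 0.588   0.2908 -0.0061] rot [-8.999e+01  2.000e-02  8.622e+01] F [0.6 1.1 0.4] w 0.0601
delta [0.0002 0.0139 0.0005] rotvec [-0.0001  0.0004 -0.0003] rows 0.27851485444058366
```

View pics/w5.png

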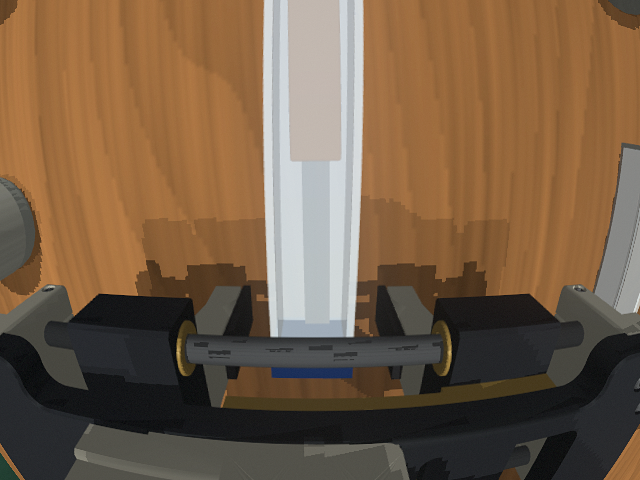

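TCP z is −0.007 and there's still no contact, so the fingertips do sit further back than stated. The tube is centred between the jaws (px 268–357, jaws 251–377).

Request:
{"fn": "apply_moves", "kwargs": {"deltas": [{"tx": 0, "ty": 0.006, "tz": 0, "turn": 0, "gripper": 0.06}, {"tx": 0, "ty": 0.012, "tz": 0, "turn": 0, "gripper": 0.05}, {"tx": 0, "ty": 0.012, "tz": 0, "turn": 0, "gripper": 0.02}, {"tx": 0, "ty": 0.012, "tz": 0, "turn": 0, "gripper": 0.02}, {"tx": 0, "ty": 0.012, "tz": 0, "turn": 0, "gripper": 0.02}], "newtons": 8}}

```text
time_s: 4.4
tcp_pos: [0.588, 0.2909, -0.0179]
eef_rot: [-90.0, -0.0, 86.2]
contact_force: [1.2, -0.2, -1.5]
gripper_width: 0.0358
```

Request:
{"fn": "apply_moves", "kwargs": {"deltas": [{"tx": 0, "ty": 0, "tz": 0, "turn": 0, "gripper": 0.02}, {"tx": 0, "ty": 0, "tz": 0, "turn": 0, "gripper": 0.02}]}}

```text
time_s: 4.6
tcp_pos: [0.588, 0.2909, -0.0179]
eef_rot: [-90.0, -0.0, 86.2]
contact_force: [-0.6, 0.1, -0.9]
gripper_width: 0.036
```

Request:
{"fn": "apply_moves", "kwargs": {"deltas": [{"tx": -0.001, "ty": -0.007, "tz": 0, "turn": 0, "gripper": 0.02}, {"tx": -0.003, "ty": -0.014, "tz": 0, "turn": 0, "gripper": 0.02}, {"tx": -0.005, "ty": -0.021, "tz": 0, "turn": 0, "gripper": 0.02}, {"tx": -0.007, "ty": -0.028, "tz": 0, "turn": 0, "gripper": 0.02}, {"tx": -0.009, "ty": -0.036, "tz": 0, "turn": 0, "gripper": 0.02}]}}

```text
time_s: 5.1
tcp_pos: [0.5873, 0.2816, 0.0188]
eef_rot: [-90.0, -0.0, 86.2]
contact_force: [0.1, -1.0, -1.3]
gripper_width: 0.036
```

```bash
python3 - <<'E'
from h import *
p,d,c=snap('scene','pics/s5.png')
cv2.imwrite('pics/s5c.png',cv2.resize(p[220:370,300:500,::-1],None,fx=4,fy=4))
E
python3 go.py 0.587 0.291 0.021 86.2
```

```text
t 5.15 pos [0.588  0.2817 0.0203] rot [-9.009e+01 -6.000e-02  8.622e+01] F [-1.  -1.  -0.7] w 0.0357
delta [ 0.0092 -0.0007  0.0016] rotvec [0.0015 0.0003 0.0011] rows 0.1867385575883677
```

View pics/s5c.png

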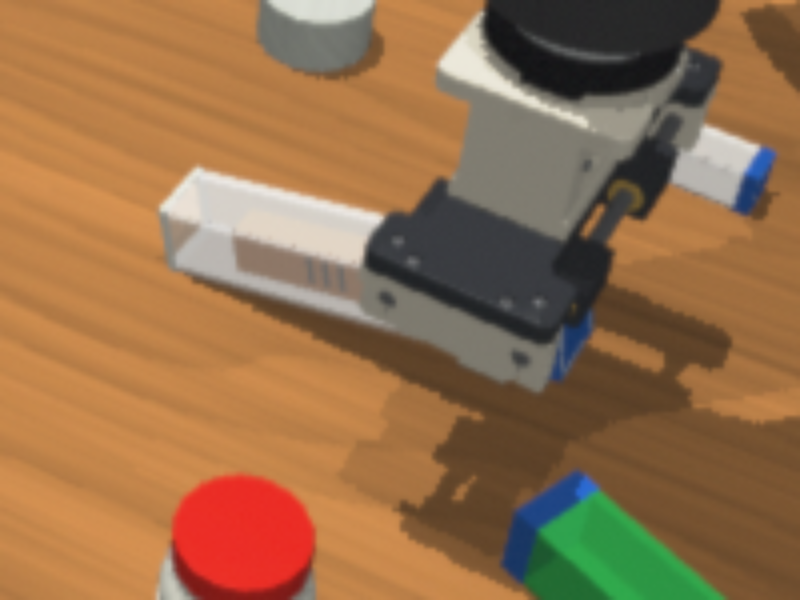

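Request:
{"fn": "apply_moves", "kwargs": {"deltas": [{"tx": -0.0015, "ty": -0.005, "tz": 0, "turn": 0, "gripper": 0.02}, {"tx": -0.0035, "ty": -0.01, "tz": 0, "turn": 0, "gripper": 0.02}, {"tx": -0.006, "ty": -0.016, "tz": 0, "turn": 0, "gripper": 0.02}, {"tx": -0.01, "ty": -0.023, "tz": 0, "turn": 0, "gripper": 0.02}, {"tx": -0.01, "ty": -0.023, "tz": 0, "turn": 0, "gripper": 0.02}]}}

```text
time_s: 5.65
tcp_pos: [0.5871, 0.2716, 0.0422]
eef_rot: [-90.1, -0.0, 86.2]
contact_force: [0.1, 0.4, -1.2]
gripper_width: 0.0358
```

Request:
{"fn": "apply_moves", "kwargs": {"deltas": [{"tx": 0, "ty": 0, "tz": 0, "turn": 0, "gripper": 0.02}, {"tx": 0, "ty": 0, "tz": 0, "turn": 0, "gripper": 0.02}, {"tx": 0, "ty": 0, "tz": 0, "turn": 0, "gripper": 0.02}], "newtons": 40}}

```text
time_s: 5.95
tcp_pos: [0.5869, 0.2721, 0.0411]
eef_rot: [-90.0, -0.0, 86.2]
contact_force: [0.2, 0.7, 1.5]
gripper_width: 0.0357
```

```bash
python3 - <<'E'
from h import *
p,d,c=snap('scene','pics/s6.png')
cv2.imwrite('pics/s6c.png',cv2.resize(p[220:370,300:500,::-1],None,fx=4,fy=4))
E
python3 go.py 0.587 0.291 0.021 86.2
```

```text
t 6.0 pos [0.5869 0.2721 0.0411] rot [-9.003e+01 -1.000e-02  8.624e+01] F [0.5 1.4 2.1] w 0.0356
delta [0.0189 0.0201 0.0012] rotvec [0.0004 0.0007 0.0001] rows 0.5511024076974835
```

View pics/s6c.png

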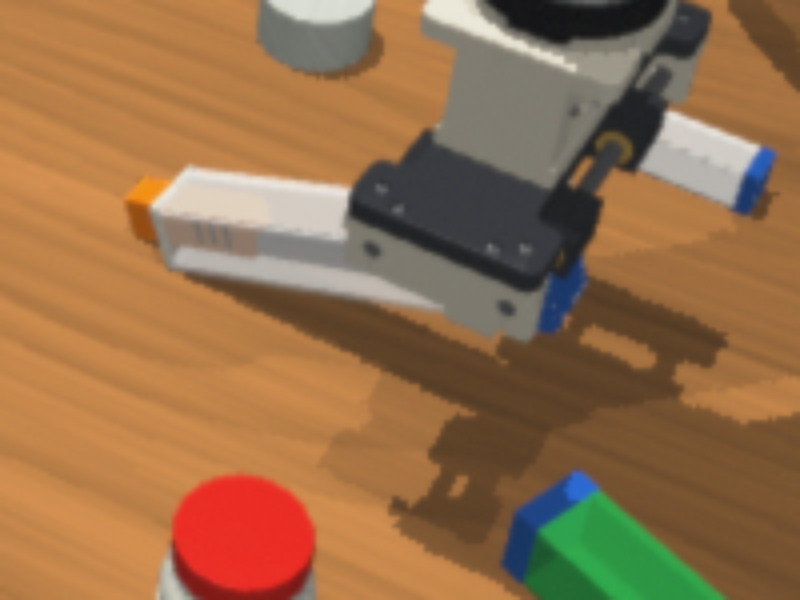

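The sharpener's orange end already shows at the mouth, crop (145,205), resting on the counter. I'll raise the tube a bit so more of it slides out.

Request:
{"fn": "apply_moves", "kwargs": {"deltas": [{"tx": 0, "ty": -0.004, "tz": 0, "turn": 0, "gripper": 0.02}, {"tx": 0, "ty": -0.008, "tz": 0, "turn": 0, "gripper": 0.02}, {"tx": 0, "ty": -0.012, "tz": 0, "turn": 0, "gripper": 0.02}, {"tx": 0, "ty": -0.012, "tz": 0, "turn": 0, "gripper": 0.02}, {"tx": 0, "ty": -0.012, "tz": 0, "turn": 0, "gripper": 0.02}]}}

```text
time_s: 6.5
tcp_pos: [0.5866, 0.2718, 0.053]
eef_rot: [-90.0, -0.0, 86.2]
contact_force: [1.0, 0.3, -2.5]
gripper_width: 0.0355
```

```bash
python3 - <<'E'
from h import *
p,d,c=snap('scene','pics/s7.png')
cv2.imwrite('pics/s7c.png',cv2.resize(p[220:370,300:500,::-1],None,fx=4,fy=4))
E
python3 go.py 0.587 0.291 0.021 86.2
```

```text
t 6.55 pos [0.5866 0.2718 0.0529] rot [-89.99  -0.    86.21] F [ 0.5  0.3 -2.7] w 0.0361
delta [0.0192 0.0319 0.0008] rotvec [-0.0001  0.0002  0.    ] rows 0.745064692525695
```

View pics/s7c.png

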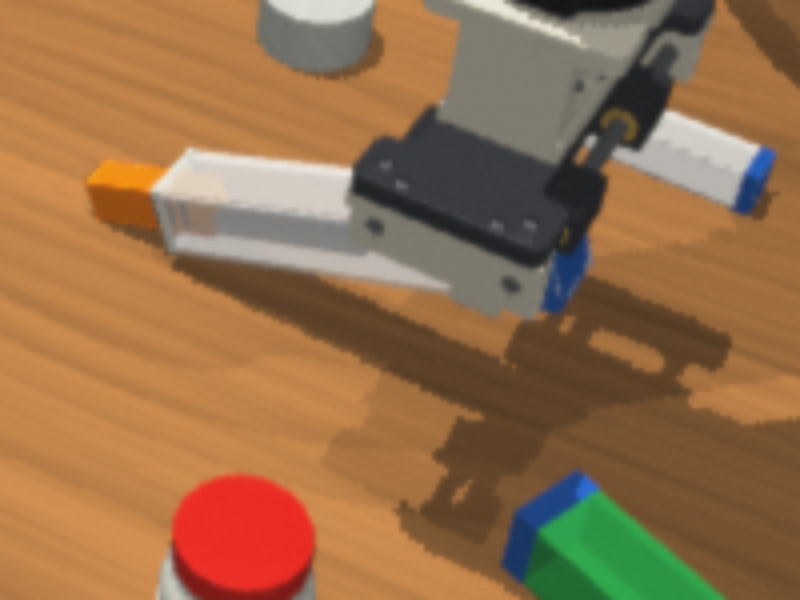

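Request:
{"fn": "apply_moves", "kwargs": {"deltas": [{"tx": 0.002, "ty": 0.002, "tz": 0, "turn": 0, "gripper": 0.02}, {"tx": 0.005, "ty": 0.009, "tz": 0, "turn": 0, "gripper": 0.02}, {"tx": 0.008, "ty": 0.017, "tz": 0, "turn": 0, "gripper": 0.02}, {"tx": 0.011, "ty": 0.025, "tz": 0, "turn": 0, "gripper": 0.02}, {"tx": 0.014, "ty": 0.033, "tz": 0, "turn": 0, "gripper": 0.02}], "newtons": 7}}

```text
time_s: 7.05
tcp_pos: [0.5874, 0.286, 0.0189]
eef_rot: [-90.0, 0.0, 86.2]
contact_force: [-0.1, -0.2, -1.2]
gripper_width: 0.0363
```

```bash
python3 - <<'E'
from h import *
p,d,c=snap('scene','pics/s8.png')
cv2.imwrite('pics/s8c.png',cv2.resize(p[220:370,300:500,::-1],None,fx=4,fy=4))
E
python3 go.py 0.587 0.296 -0.0175 86.2
```

```text
t 7.1 pos [0.5868 0.286  0.0175] rot [-8.990e+01  8.000e-02  8.623e+01] F [ 0.9  0.4 -1.9] w 0.0358
delta [0.0101 0.0349 0.0004] rotvec [-0.0017  0.0004 -0.0014] rows 0.7273058231389313
```

View pics/s8c.png

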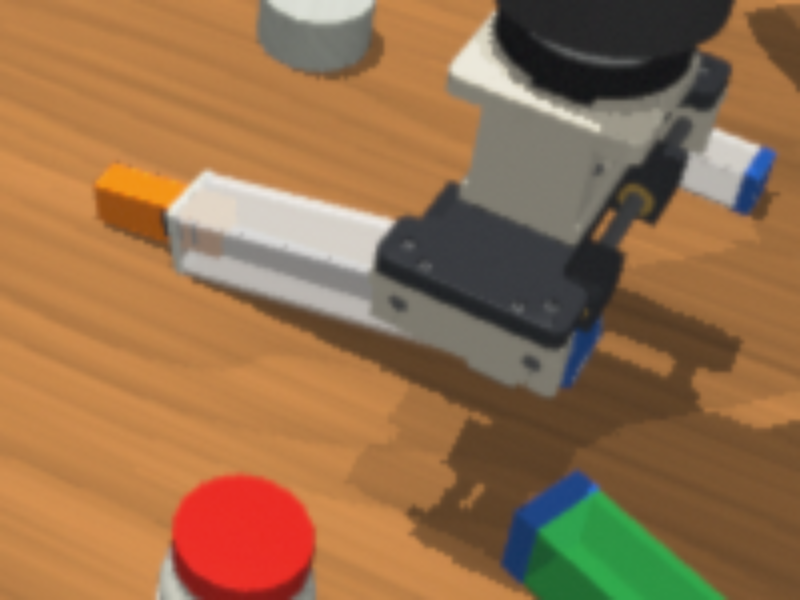

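It's going well: the tube is pivoting down and the orange end still protrudes at crop (100–180, 200). I'll finish lowering it.

Request:
{"fn": "apply_moves", "kwargs": {"deltas": [{"tx": 0.002, "ty": 0.008, "tz": 0, "turn": 0, "gripper": 0.02}, {"tx": 0.004, "ty": 0.016, "tz": 0, "turn": 0, "gripper": 0.02}, {"tx": 0.006, "ty": 0.024, "tz": 0, "turn": 0, "gripper": 0.02}, {"tx": 0.008, "ty": 0.03, "tz": 0, "turn": 0, "gripper": 0.02}, {"tx": 0.01, "ty": 0.0345, "tz": 0, "turn": 0, "gripper": 0.02}]}}

```text
time_s: 7.6
tcp_pos: [0.588, 0.2956, -0.0153]
eef_rot: [-90.0, 0.0, 86.2]
contact_force: [-0.5, -0.5, 2.8]
gripper_width: 0.0361
```

Request:
{"fn": "apply_moves", "kwargs": {"deltas": [{"tx": 0, "ty": 0, "tz": 0, "turn": 0, "gripper": 0.02}, {"tx": 0, "ty": 0, "tz": 0, "turn": 0, "gripper": 0.06}, {"tx": 0, "ty": 0, "tz": 0, "turn": 0, "gripper": 0.06}, {"tx": 0, "ty": 0, "tz": 0, "turn": 0, "gripper": 0.06}, {"tx": 0, "ty": 0, "tz": 0, "turn": 0, "gripper": 0.06}]}}

```text
time_s: 8.1
tcp_pos: [0.5884, 0.2959, -0.0141]
eef_rot: [-90.0, -0.0, 86.2]
contact_force: [-0.4, 0.0, 0.5]
gripper_width: 0.0588
```

Request:
{"fn": "apply_moves", "kwargs": {"deltas": [{"tx": 0, "ty": -0.02, "tz": 0, "turn": 0, "gripper": 0.06}, {"tx": 0, "ty": -0.05, "tz": 0, "turn": 0, "gripper": 0.06}, {"tx": -0.03, "ty": -0.09, "tz": 0, "turn": 0, "gripper": 0.05}, {"tx": -0.08, "ty": -0.1, "tz": 0, "turn": 0, "gripper": 0.05}, {"tx": -0.1, "ty": -0.1, "tz": 0, "turn": 0, "gripper": 0.05}]}}

```text
time_s: 8.6
tcp_pos: [0.582, 0.1941, 0.0882]
eef_rot: [-90.2, -0.1, 86.2]
contact_force: [-0.4, -0.3, -0.3]
gripper_width: 0.0503
```

```bash
python3 - <<'E'
from h import *
p,d,c=snap('wrist','pics/w9.png')
np.save('pics/w9d.npy',d)
import pickle;pickle.dump(c,open('pics/w9c.pkl','wb'))
E
python3 go.py 0.587 0.296 -0.0175 86.2
```

```text
t 8.65 pos [0.581  0.1919 0.0869] rot [-9.004e+01 -6.000e-02  8.607e+01] F [-1.7 -1.3 -0.2] w 0.05
delta [0.1042 0.1045 0.0012] rotvec [ 0.0007 -0.0022  0.001 ] rows 2.951526954208885
```

View pics/w9.png

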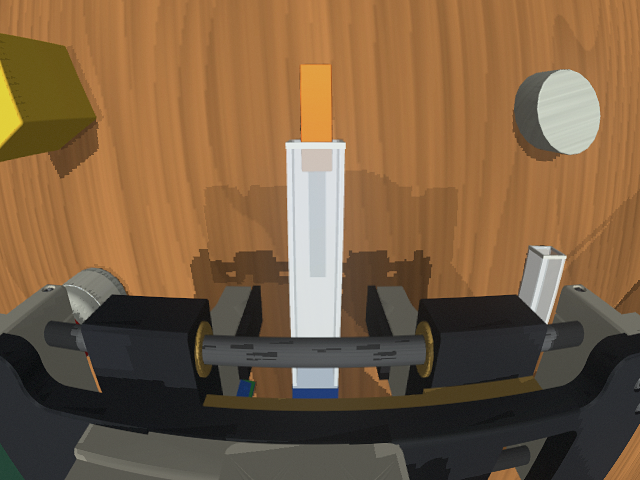

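Run:
```python
from h import *
import pickle
c=pickle.load(open('pics/w9c.pkl','rb'));p=cv2.imread('pics/w9.png');d=np.load('pics/w9d.npy')
h=cv2.cvtColor(p,cv2.COLOR_BGR2HSV);m=cv2.inRange(h,(5,190,150),(18,255,255));m[150:]=0;m[:,:280]=0;m[:,350:]=0
ct=max(cv2.findContours(m,0,2)[0],key=cv2.contourArea);print(cv2.boundingRect(ct))
q=onz('wrist',[(301,65),(331,65),(302,141),(331,141)],.026,c);print(q.round(4))
print(onz('wrist',[(287,144),(344,144),(292,388),(338,388)],.036,c).round(4))
K=c[0]
for uv in [(315,75),(315,100),(315,130),(315,200),(310,160)]:
    v=ray('wrist',uv,c)[0];cz=-(c[1].T@v)[2];print(uv,(c[2]+v*d[uv[1],uv[0]]/cz).round(4))
```

```text
(300, 70, 2, 30)
[[0.5806 0.0728 0.026 ]
 [0.5618 0.074  0.026 ]
 [0.5834 0.1222 0.026 ]
 [0.5649 0.1234 0.026 ]]
[[0.5924 0.1228 0.036 ]
 [0.5574 0.1251 0.036 ]
 [0.6058 0.3094 0.036 ]
 [0.569  0.3119 0.036 ]]
(315, 75) [0.5723 0.08   0.026 ]
(315, 100) [0.5734 0.0964 0.0276]
(315, 130) [0.5746 0.1156 0.0267]
(315, 200) [0.5776 0.1596 0.0351]
(310, 160) [0.579  0.1338 0.0362]
```

```bash
python3 - <<'E'
from h import *
import pickle
d=np.load('pics/w9d.npy');i=camera_info('wrist');T=i['tool_from_camera'];cc=(i['K'],T[:3,:3],T[:3,3])
v,u=np.mgrid[270:350,225:400];uv=np.c_[u.ravel(),v.ravel()]
ry=ray('wrist',uv,cc);cz=-(ry@T[:3,:3])[:,2];P=T[:3,3]+ry*(d[v,u].ravel()/cz)[:,None]
m=(P[:,1]<.005)&(P[:,1]>-.06)
P=P[m]
for s in(-1,1):
    k=P[P[:,2]*s>0];o=np.argsort(-k[:,1]);print(len(k),k[o[:300:30]].round(4))
    f=k[k[:,1]>-.032];print(abs(f[:,2]).min(),abs(f[:,2]).max(),f[:,0].min(),f[:,0].max())
E
python3 go.py 0.5731 0.1025 -0.008 86.5
```

```text
1624 [[ 0.0036 -0.0192 -0.0243]
 [-0.0049 -0.022  -0.024 ]
 [-0.0015 -0.0238 -0.0239]
 [-0.0089 -0.0248 -0.0238]
 [-0.0112 -0.0255 -0.0292]
 [-0.0101 -0.0262 -0.024 ]
 [-0.0111 -0.0269 -0.0393]
 [-0.0097 -0.0275 -0.0239]
 [-0.011  -0.0282 -0.0283]
 [-0.0112 -0.0288 -0.0351]]
0.023414189589933455 0.03950625230891738 -0.011978755527807708 0.009621687059034684
1489 [[ 0.0022 -0.0199  0.0268]
 [-0.0048 -0.0219  0.0266]
 [ 0.0017 -0.0238  0.0268]
 [-0.01   -0.025   0.0273]
 [-0.0116 -0.0256  0.0393]
 [-0.0109 -0.0263  0.0392]
 [-0.0108 -0.027   0.0367]
 [-0.0078 -0.0279  0.027 ]
 [-0.0071 -0.0285  0.027 ]
 [-0.0108 -0.0293  0.0396]]
0.02637791406621661 0.04074908654734162 -0.011836570002499075 0.009586217531203839
t 8.65 pos [0.581  0.1919 0.0869] rot [-9.004e+01 -6.000e-02  8.607e+01] F [-1.7 -1.3 -0.2] w 0.05
delta [-0.0898  0.0948  0.0018] rotvec [ 0.0007 -0.0074  0.001 ] rows 2.6123839780581535
```

Request:
{"fn": "apply_moves", "kwargs": {"deltas": [{"tx": -0.045, "ty": 0, "tz": 0.002, "turn": -0.0075, "gripper": 0.045}, {"tx": -0.09, "ty": 0, "tz": 0.002, "turn": -0.0075, "gripper": 0.045}, {"tx": -0.09, "ty": 0.035, "tz": 0.002, "turn": -0.0075, "gripper": 0.045}, {"tx": -0.09, "ty": 0.07, "tz": 0.002, "turn": -0.0075, "gripper": 0.045}, {"tx": -0.09, "ty": 0.07, "tz": 0.002, "turn": -0.0075, "gripper": 0.045}]}}

```text
time_s: 9.15
tcp_pos: [0.5703, 0.1044, 0.0112]
eef_rot: [-89.6, 0.2, 86.5]
contact_force: [-0.2, 0.0, -0.5]
gripper_width: 0.0447
```

```bash
python3 go.py 0.5731 0.1025 -0.0055 86.5
python3 - <<'E'
from h import *
p,d,c=snap('wrist','pics/w10.png')
E
python3 go.py 0.5731 0.1025 -0.0055 86.5
```

```text
t 9.15 pos [0.5703 0.1044 0.0112] rot [-89.59   0.2   86.54] F [-0.2  0.  -0.5] w 0.0447
delta [-0.0017  0.0167 -0.003 ] rotvec [-0.0072  0.0006 -0.0035] rows 0.34060670641820645
t 9.2 pos [0.572  0.1053 0.0136] rot [-89.75   0.16  86.62] F [0.9 0.6 1. ] w 0.0445
delta [-0.0027  0.0191 -0.0013] rotvec [-0.0044  0.0021 -0.0027] rows 0.3863258979455911
```

View pics/w10.png

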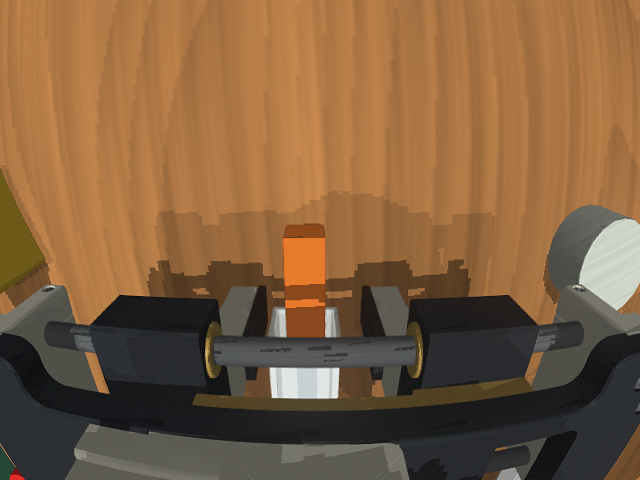

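Request:
{"fn": "apply_moves", "kwargs": {"deltas": [{"tx": -0.0025, "ty": 0.01, "tz": -0.0025, "turn": 0.002, "gripper": 0.045}, {"tx": -0.0025, "ty": 0.019, "tz": -0.0025, "turn": 0.002, "gripper": 0.045}, {"tx": -0.0025, "ty": 0.019, "tz": -0.0025, "turn": 0.002, "gripper": 0.045}]}}

```text
time_s: 9.5
tcp_pos: [0.5758, 0.1038, -0.0041]
eef_rot: [-90.0, 0.0, 86.5]
contact_force: [0.4, -0.7, 0.5]
gripper_width: 0.045
```

Request:
{"fn": "apply_moves", "kwargs": {"deltas": [{"tx": 0, "ty": 0, "tz": 0, "turn": 0, "gripper": 0.01}, {"tx": 0, "ty": 0, "tz": 0, "turn": 0, "gripper": 0.01}, {"tx": 0, "ty": 0, "tz": 0, "turn": 0, "gripper": 0.01}, {"tx": 0, "ty": 0, "tz": 0, "turn": 0, "gripper": 0.01}, {"tx": 0, "ty": 0, "tz": 0, "turn": 0, "gripper": 0.01}], "newtons": 40}}

```text
time_s: 10.0
tcp_pos: [0.5763, 0.1038, -0.0032]
eef_rot: [-90.0, -0.0, 86.5]
contact_force: [-0.3, -0.4, 1.9]
gripper_width: 0.0197
```

```bash
python3 - <<'E'
from h import *
p,d,c=snap('wrist','pics/w11.png')
E
python3 go.py 0.5731 0.1025 -0.0055 86.5
```

```text
t 10.05 pos [ 0.5763  0.1038 -0.0032] rot [-9.003e+01 -2.000e-02  8.654e+01] F [-0.7 -0.4  2.9] w 0.0196
delta [-0.0015  0.0023  0.0031] rotvec [0.0005 0.0007 0.0003] rows 0.08274322554991242
```

View pics/w11.png

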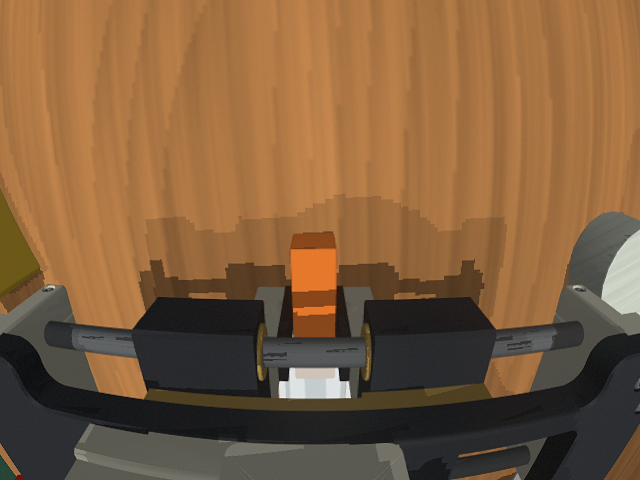

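Request:
{"fn": "apply_moves", "kwargs": {"deltas": [{"tx": -0.015, "ty": 0, "tz": 0, "turn": 0, "gripper": 0.01}, {"tx": -0.04, "ty": 0, "tz": 0, "turn": 0, "gripper": 0.01}, {"tx": -0.07, "ty": 0, "tz": 0, "turn": 0, "gripper": 0.01}, {"tx": -0.1, "ty": -0.0005, "tz": 0, "turn": 0, "gripper": 0.01}, {"tx": -0.13, "ty": -0.001, "tz": 0, "turn": 0, "gripper": 0.01}]}}

```text
time_s: 10.55
tcp_pos: [0.5676, -0.0278, -0.0027]
eef_rot: [-90.0, 0.0, 86.5]
contact_force: [0.3, -0.6, -0.4]
gripper_width: 0.0196
```

```bash
python3 - <<'E'
from h import *
p,d,c=snap('scene','pics/s12.png')
cv2.imwrite('pics/s12c.png',cv2.resize(p[180:340,260:460,::-1],None,fx=3.7,fy=3.7))
E
python3 go.py 0.5731 0.1025 -0.0055 86.5
```

```text
t 10.6 pos [ 0.5664 -0.0311 -0.0028] rot [-8.989e+01  4.000e-02  8.642e+01] F [-1.2 -3.4  0.5] w 0.0195
delta [0.1337 0.0026 0.0017] rotvec [-0.0018 -0.0014 -0.0007] rows 2.6754480326747685
```

View pics/s12c.png

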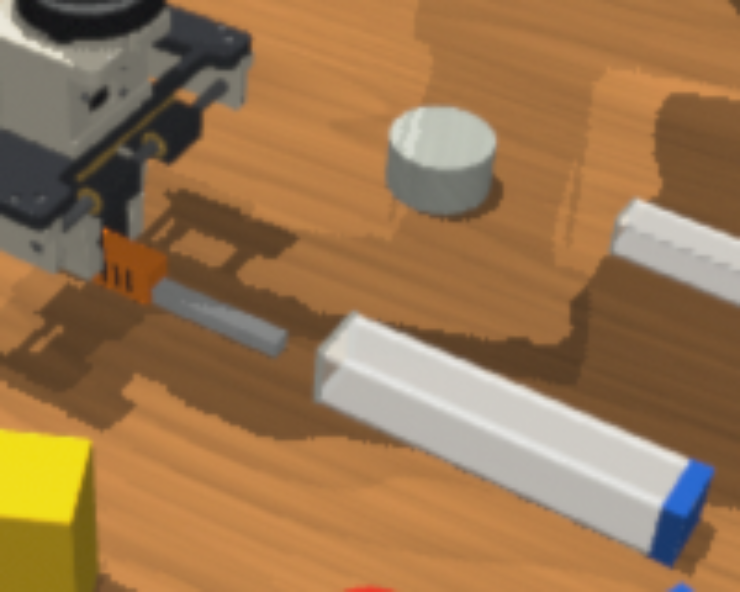

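```bash
python3 go.py 0.53 -0.215 0.09 96.2
```

```text
t 10.6 pos [ 0.5664 -0.0311 -0.0028] rot [-8.989e+01  4.000e-02  8.642e+01] F [-1.2 -3.4  0.5] w 0.0195
delta [-0.1859 -0.0926  0.025 ] rotvec [-0.0019 -0.1707 -0.0005] rows 4.184104843582188
```

Request:
{"fn": "apply_moves", "kwargs": {"deltas": [{"tx": 0, "ty": -0.03, "tz": 0, "turn": 0, "gripper": 0.01}, {"tx": 0, "ty": -0.06, "tz": 0, "turn": 0, "gripper": 0.01}, {"tx": -0.02, "ty": -0.09, "tz": 0.005, "turn": -0.03, "gripper": 0.01}, {"tx": -0.06, "ty": -0.093, "tz": 0.012, "turn": -0.08, "gripper": 0.01}, {"tx": -0.1, "ty": -0.093, "tz": 0.018, "turn": -0.12, "gripper": 0.01}]}}

```text
time_s: 11.1
tcp_pos: [0.5443, -0.1258, 0.0919]
eef_rot: [-90.2, -0.0, 93.6]
contact_force: [0.5, -0.3, -1.3]
gripper_width: 0.0196
```

```bash
python3 go.py 0.53 -0.215 0.09 96.2
```

```text
t 11.1 pos [ 0.5443 -0.1258  0.0919] rot [-9.015e+01 -1.000e-02  9.360e+01] F [ 0.5 -0.3 -1.3] w 0.0196
delta [-0.0881  0.0019  0.0199] rotvec [ 0.0026 -0.0453  0.0001] rows 1.8062113684782493
```

Request:
{"fn": "apply_moves", "kwargs": {"deltas": [{"tx": -0.03, "ty": 0, "tz": 0.007, "turn": -0.02, "gripper": 0.01}, {"tx": -0.06, "ty": 0, "tz": 0.014, "turn": -0.04, "gripper": 0.01}, {"tx": -0.08, "ty": 0, "tz": 0.018, "turn": -0.046, "gripper": 0.01}, {"tx": -0.08, "ty": 0, "tz": 0.018, "turn": -0.046, "gripper": 0.01}, {"tx": -0.08, "ty": 0, "tz": 0.018, "turn": -0.046, "gripper": 0.01}]}}

```text
time_s: 11.6
tcp_pos: [0.5303, -0.2064, 0.0902]
eef_rot: [-90.0, -0.0, 95.9]
contact_force: [0.9, 0.3, -0.6]
gripper_width: 0.0195
```

```bash
python3 - <<'E'
from h import *
import pickle
p,d,c=snap('wrist','pics/w13.png');np.save('pics/w13d.npy',d);pickle.dump(c,open('pics/w13c.pkl','wb'))
E
python3 go.py 0.53 -0.215 0.09 96.2
```

```text
t 11.65 pos [ 0.5306 -0.2058  0.0903] rot [-8.998e+01 -1.000e-02  9.600e+01] F [-0.8 -0.4 -0.4] w 0.0192
delta [-0.009   0.0003  0.0015] rotvec [-0.0004 -0.0036  0.0002] rows 0.18356222481271167
```

View pics/w13.png

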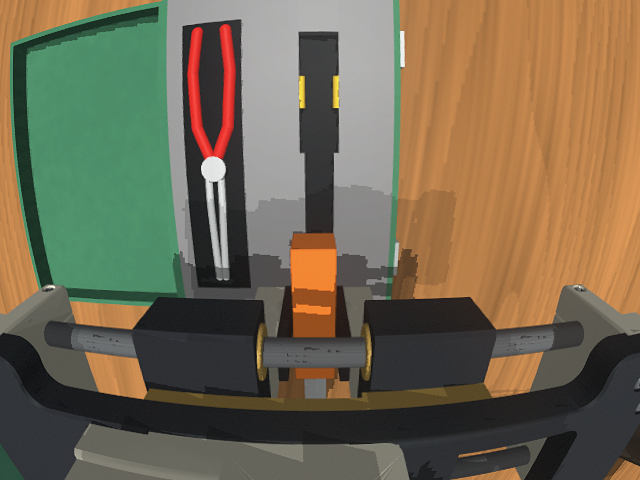

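Run:
```python
from h import *
import pickle
c=pickle.load(open('pics/w13c.pkl','rb'));p=cv2.imread('pics/w13.png');d=np.load('pics/w13d.npy')
g=p.max(2).astype(int)
for row in (40,55,70,125,145,170,200,225):print(row,[ (u) for u in range(285,350) if (g[row,u]<75)!=(g[row,u-1]<75)])
for col in (303,312,318,325,336):print('col',col,[v for v in range(20,232) if (g[v,col]<75)!=(g[v-1,col]<75)])
h=cv2.cvtColor(p,cv2.COLOR_BGR2HSV)
y=cv2.inRange(h,(22,120,100),(35,255,255));n,l,s,ce=cv2.connectedComponentsWithStats(y[40:140,280:360]);print(s[1:],ce[1:]+[280,40])
o=cv2.inRange(h,(5,150,80),(20,255,255))
for row in (236,240,246,250,256,270,280):
    x=np.where(o[row,270:360])[0]+270;print('o',row,x.min(),x.max(),p[row,314])
print([(v,p[v,314].tolist()) for v in range(228,256,2)])
```

```text
40 [299, 338]
55 [299, 338]
70 [300, 338]
125 [300, 338]
145 [300, 338]
170 [305, 334]
200 [305, 333]
225 [306, 333]
col 303 [32, 76, 109, 152]
col 312 [32]
col 318 [32]
col 325 [32]
col 336 [32, 75, 108, 153]
[[ 53  35   6  33 187]
 [ 19  36   6  33 187]] [[335.40106952  91.19251337]
 [301.5828877   91.37433155]]
o 236 293 333 [ 36  80 149]
o 240 292 334 [ 36  79 150]
o 246 291 334 [ 32  78 151]
o 250 290 335 [ 51 131 241]
o 256 290 336 [ 52 134 242]
o 270 291 336 [ 49 134 241]
o 280 291 335 [ 50 135 242]
[(228, [37, 39, 45]), (230, [34, 34, 39]), (232, [33, 38, 50]), (234, [36, 81, 153]), (236, [36, 80, 149]), (238, [38, 80, 151]), (240, [36, 79, 150]), (242, [36, 80, 151]), (244, [37, 81, 151]), (246, [32, 78, 151]), (248, [35, 81, 153]), (250, [51, 131, 241]), (252, [54, 137, 243]), (254, [55, 135, 242])]
```

Run:
```python
import cv2
p=cv2.imread('pics/w13.png')
cv2.imwrite('pics/w13c.png',cv2.resize(p[215:390,260:370],None,fx=3.4,fy=3.4,interpolation=cv2.INTER_NEAREST))
```

```text
(no output)
```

View pics/w13c.png

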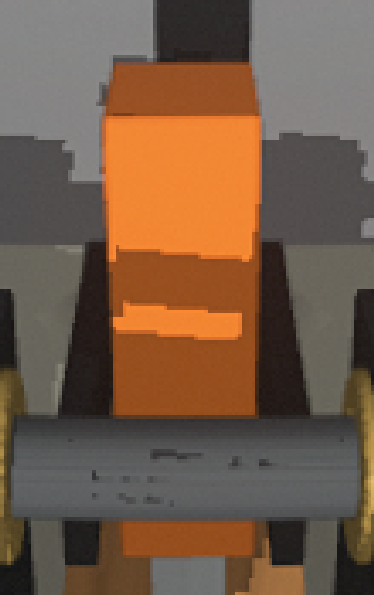

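Run:
```python
from h import *
import pickle
c=pickle.load(open('pics/w13c.pkl','rb'));d=np.load('pics/w13d.npy')
i=camera_info('wrist');T=i['tool_from_camera'];ct=(i['K'],T[:3,:3],T[:3,3])
a,b=ray('wrist',[(313,249),(313,233)],ct);e=T[:3,3]
sa,sb=a[0]/a[1],b[0]/b[1]
# x=e0+sa*(y-e1); x=e0+sb*(y+.024-e1)
Y=sb*.024/(sa-sb);print('handle end top: x',e[0]+sa*Y,'y',e[1]+Y)
# depth based
v,u=np.mgrid[251:284,296:330];uv=np.c_[u.ravel(),v.ravel()]
ry=ray('wrist',uv,ct);cz=-(ry@T[:3,:3])[:,2];P=e+ry*(d[v,u].ravel()/cz)[:,None]
print('top plane y med',np.median(P[:,1]),'slope',np.polyfit(P[:,0],P[:,1],1))
yt=np.median(P[:,1])
for uv in [(290.5,251),(335.5,251),(291,275),(335.5,275)]:
    q=ray('wrist',uv,ct)[0];print('handle edge tool',uv,(e+q*((yt-e[1])/q[1])).round(4))
Rt=c[1]@T[:3,:3].T;tcp=c[2]-Rt@e
W=onz('wrist',[(299,32),(338,32),(299.8,152.5),(338,152.5),(305,160),(333.5,160),(305.7,220),(333,220),(299,91),(338,91)],.040,c)
print(tcp,'\n',W.round(4));L=(W-tcp)@Rt;print(L.round(4))
k=np.isfinite(d[40:140,345:390]);v,u=np.mgrid[60:140:8,350:390:8];uv=np.c_[u.ravel(),v.ravel()];ry=ray('wrist',uv,c);cz=-(ry@c[1])[:,2];P=c[2]+ry*(d[v,u].ravel()/cz)[:,None];print('insert z',np.median(P[:,2]))
```

```text
handle end top: x -0.028914517350075455 y -0.023778461264423845
top plane y med -0.030109033160325538 slope [ 0.9785792  -0.00801628]
handle edge tool (290.5, 251) [-0.0303 -0.0301 -0.0085]
handle edge tool (335.5, 251) [-0.0303 -0.0301  0.0106]
handle edge tool (291, 275) [-0.0192 -0.0301 -0.0085]
handle edge tool (335.5, 275) [-0.0192 -0.0301  0.0109]
[ 0.53025636 -0.20644756  0.09016291] 
 [[ 0.5521 -0.3452  0.04  ]
 [ 0.5288 -0.3478  0.04  ]
 [ 0.5439 -0.2705  0.04  ]
 [ 0.5207 -0.2729  0.04  ]
 [ 0.5403 -0.2662  0.04  ]
 [ 0.5229 -0.268   0.04  ]
 [ 0.5361 -0.2282  0.04  ]
 [ 0.5188 -0.23    0.04  ]
 [ 0.5482 -0.3081  0.04  ]
 [ 0.5249 -0.3106  0.04  ]]
[[-0.1403  0.0501 -0.0074]
 [-0.1404  0.0501  0.0161]
 [-0.0651  0.0501 -0.007 ]
 [-0.0651  0.0502  0.0163]
 [-0.0604  0.0501 -0.0039]
 [-0.0605  0.0502  0.0136]
 [-0.0222  0.0502 -0.0036]
 [-0.0222  0.0502  0.0138]
 [-0.103   0.0501 -0.0074]
 [-0.1031  0.0501  0.0161]]
insert z 0.03979766183634115
```

```bash
python3 - <<'E'
from h import *
d=np.load('pics/w13d.npy');i=camera_info('wrist');T=i['tool_from_camera'];ct=(i['K'],T[:3,:3],T[:3,3]);e=T[:3,3]
for row in range(234,300,5):
    u=np.arange(300,328);uv=np.c_[u,np.full_like(u,row)];ry=ray('wrist',uv,ct);cz=-(ry@T[:3,:3])[:,2];P=e+ry*(d[row,u]/cz)[:,None];print(row,np.median(P,0).round(4))
E
python3 go.py 0.5379 -0.3132 0.048 96.3
```

```text
234 [-0.0311 -0.0084  0.0013]
239 [-0.0313 -0.0169  0.0013]
244 [-0.031  -0.0232  0.0013]
249 [-0.031  -0.0296  0.0013]
254 [-0.0289 -0.0301  0.0013]
259 [-0.0266 -0.03    0.0013]
264 [-0.0243 -0.03    0.0012]
269 [-0.022  -0.0302  0.0013]
274 [-0.0197 -0.0303  0.0013]
279 [-0.0172 -0.03    0.0012]
284 [-0.0149 -0.0302  0.0012]
289 [-0.0123 -0.0299  0.0013]
294 [-0.01   -0.0301  0.0013]
299 [-0.0073 -0.0299  0.0013]
t 11.65 pos [ 0.5306 -0.2058  0.0903] rot [-8.998e+01 -1.000e-02  9.600e+01] F [-0.8 -0.4 -0.4] w 0.0192
delta [-0.1075  0.0423  0.0039] rotvec [-0.0004 -0.0053  0.0002] rows 2.3122563246512953
```

The handle sits level in the grip: top at tool y −0.030, end at tool x −0.031. The cutout centre and yaw (96.3°) agree with the top-view values. I'll move over it.

Request:
{"fn": "apply_moves", "kwargs": {"deltas": [{"tx": -0.04, "ty": 0, "tz": 0.004, "turn": -0.005, "gripper": 0.01}, {"tx": -0.08, "ty": 0, "tz": 0.004, "turn": -0.005, "gripper": 0.01}, {"tx": -0.1075, "ty": 0, "tz": 0.004, "turn": -0.005, "gripper": 0.01}, {"tx": -0.1075, "ty": 0.02, "tz": 0.004, "turn": -0.005, "gripper": 0.01}, {"tx": -0.1075, "ty": 0.04, "tz": 0.004, "turn": -0.005, "gripper": 0.01}]}}

```text
time_s: 12.15
tcp_pos: [0.5389, -0.3133, 0.0502]
eef_rot: [-90.1, 0.0, 96.3]
contact_force: [-0.7, 0.4, -1.0]
gripper_width: 0.0194
```

Request:
{"fn": "apply_moves", "kwargs": {"deltas": [{"tx": 0, "ty": 0, "tz": 0, "turn": 0, "gripper": 0.01}, {"tx": 0, "ty": 0, "tz": 0, "turn": 0, "gripper": 0.01}]}}

```text
time_s: 12.35
tcp_pos: [0.5385, -0.3125, 0.0506]
eef_rot: [-89.9, -0.0, 96.4]
contact_force: [0.0, -0.4, 0.2]
gripper_width: 0.0195
```

```bash
python3 - <<'E'
from h import *
p,d,c=snap('wrist','pics/w14.png')
p,d,c=snap('scene','pics/s14.png')
cv2.imwrite('pics/s14c.png',cv2.resize(p[150:270,120:290,::-1],None,fx=4.5,fy=4.5,interpolation=cv2.INTER_CUBIC))
E
python3 go.py 0.5379 -0.3132 0.048 96.3
```

```text
t 12.45 pos [ 0.5393 -0.3127  0.0516] rot [-9.007e+01  4.000e-02  9.640e+01] F [ 0.4  0.  -0.1] w 0.0198
delta [-0.0003  0.0036  0.0014] rotvec [ 0.0013  0.0018 -0.0008] rows 0.07826430178723723
```

View pics/w14.png

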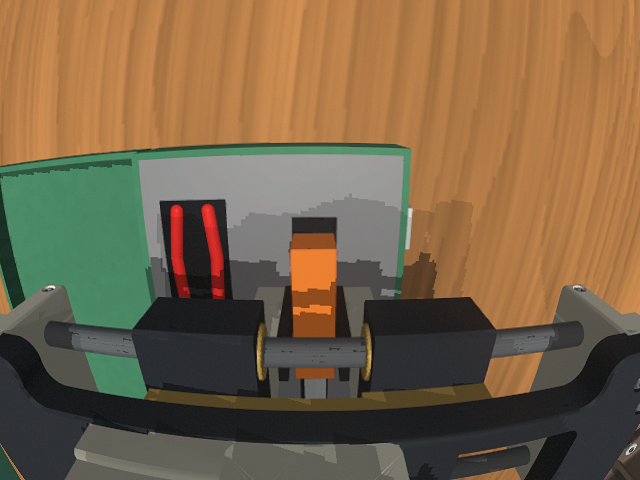

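View pics/s14c.png

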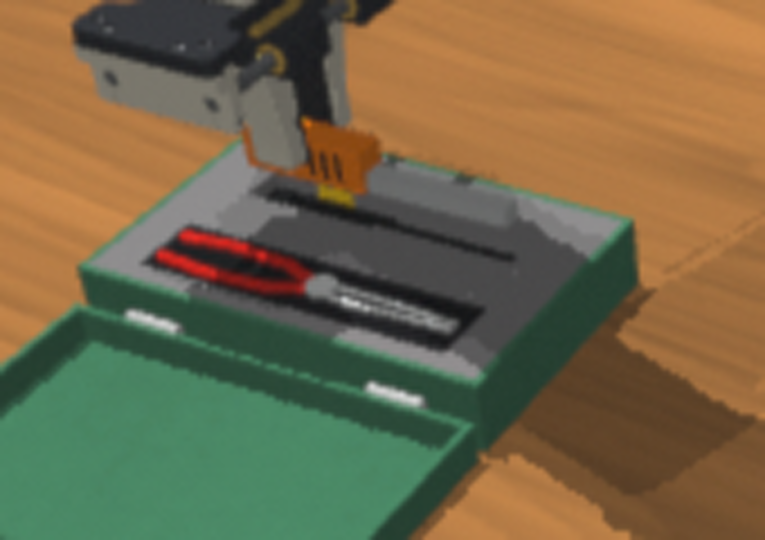

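Run:
```python
from h import *
p=cv2.imread('pics/w14.png');g=p.max(2).astype(int)
for row in (220,224,228,231):print(row,[u for u in range(280,350) if (g[row,u]<75)!=(g[row,u-1]<75)])
for col in (300,314,326):print('col',col,[v for v in range(205,236) if (g[v,col]<75)!=(g[v-1,col]<75)])
i=camera_info('wrist');T=i['tool_from_camera'];ct=(i['K'],T[:3,:3],T[:3,3]);e=T[:3,3]
f=lambda uv,y:(e+ray('wrist',uv,ct)*((y-e[1])/ray('wrist',uv,ct)[:,1])[:,None]).round(4)
print('cut',f([(292,218),(336.5,218),(292,230),(336.5,230)],.0506-.04))
print('handle under',f([(292.5,234),(334,234)],-.0062),'top',f([(290.5,251),(335.5,251)],-.0301))
```

```text
220 [292, 337]
224 [292, 337]
228 [292, 337]
231 [292, 336]
col 300 [217, 233]
col 314 [217, 233]
col 326 [218, 233]
cut [[-0.034   0.0106 -0.01  ]
 [-0.034   0.0106  0.0134]
 [-0.0274  0.0106 -0.0101]
 [-0.0274  0.0106  0.0135]]
handle under [[-0.0304 -0.0062 -0.0089]
 [-0.0304 -0.0062  0.0113]] top [[-0.0302 -0.0301 -0.0085]
 [-0.0302 -0.0301  0.0106]]
```

Alignment is good: lateral offset 0.5 mm, end gap 3.6 mm where 3 is nominal. I'll go down in steps and watch the force.

Request:
{"fn": "apply_moves", "kwargs": {"deltas": [{"tx": -0.0005, "ty": 0.005, "tz": 0.0005, "turn": 0, "gripper": 0.01}, {"tx": -0.0005, "ty": 0.01, "tz": 0.0005, "turn": 0, "gripper": 0.01}, {"tx": -0.0005, "ty": 0.014, "tz": 0.0005, "turn": 0, "gripper": 0.01}, {"tx": -0.0005, "ty": 0.014, "tz": 0.0005, "turn": 0, "gripper": 0.01}]}}

```text
time_s: 12.85
tcp_pos: [0.5374, -0.3134, 0.0357]
eef_rot: [-89.9, -0.0, 96.3]
contact_force: [-0.4, 0.2, -1.4]
gripper_width: 0.0194
```

Request:
{"fn": "apply_moves", "kwargs": {"deltas": [{"tx": 0, "ty": 0.002, "tz": 0, "turn": 0, "gripper": 0.01}, {"tx": 0, "ty": 0.004, "tz": 0, "turn": 0, "gripper": 0.01}, {"tx": 0, "ty": 0.004, "tz": 0, "turn": 0, "gripper": 0.01}]}}

```text
time_s: 13.15
tcp_pos: [0.538, -0.3137, 0.0324]
eef_rot: [-90.0, 0.0, 96.3]
contact_force: [-0.3, -0.4, -0.1]
gripper_width: 0.0196
```

Request:
{"fn": "apply_moves", "kwargs": {"deltas": [{"tx": 0, "ty": 0.002, "tz": 0, "turn": 0, "gripper": 0.01}, {"tx": 0, "ty": 0.004, "tz": 0, "turn": 0, "gripper": 0.01}, {"tx": 0, "ty": 0.004, "tz": 0, "turn": 0, "gripper": 0.01}]}}

```text
time_s: 13.45
tcp_pos: [0.5379, -0.3136, 0.0283]
eef_rot: [-90.0, 0.0, 96.3]
contact_force: [1.3, -0.9, -0.2]
gripper_width: 0.0196
```

Request:
{"fn": "apply_moves", "kwargs": {"deltas": [{"tx": 0, "ty": 0.002, "tz": 0, "turn": 0, "gripper": 0.01}, {"tx": 0, "ty": 0.003, "tz": 0, "turn": 0, "gripper": 0.01}, {"tx": 0, "ty": 0.003, "tz": 0, "turn": 0, "gripper": 0.01}]}}

```text
time_s: 13.75
tcp_pos: [0.5377, -0.3135, 0.0251]
eef_rot: [-90.0, -0.0, 96.3]
contact_force: [1.4, -0.2, -0.8]
gripper_width: 0.0196
```

Request:
{"fn": "apply_moves", "kwargs": {"deltas": [{"tx": 0, "ty": 0.001, "tz": 0, "turn": 0, "gripper": 0.01}, {"tx": 0, "ty": 0.002, "tz": 0, "turn": 0, "gripper": 0.01}, {"tx": 0, "ty": 0.002, "tz": 0, "turn": 0, "gripper": 0.01}]}}

```text
time_s: 14.05
tcp_pos: [0.5381, -0.3136, 0.0239]
eef_rot: [-90.0, 0.0, 96.3]
contact_force: [-0.6, 0.6, 3.5]
gripper_width: 0.0193
```

Run:
```python
from h import *
p,d,c=snap('wrist','pics/w15.png')
i=camera_info('wrist');T=i['tool_from_camera'];ct=(i['K'],T[:3,:3],T[:3,3]);e=T[:3,3]
for row in range(225,285,5):
    u=np.arange(300,328);uv=np.c_[u,np.full_like(u,row)];ry=ray('wrist',uv,c);cz=-(ry@c[1])[:,2];P=c[2]+ry*(d[row,u]/cz)[:,None];print(row,np.median(P,0).round(4))
print(r.get_state()['contact_force'])
p,d,c=snap('scene','pics/s15.png')
cv2.imwrite('pics/s15c.png',cv2.resize(p[150:270,120:290,::-1],None,fx=4.5,fy=4.5,interpolation=cv2.INTER_CUBIC))
```

```text
225 [ 0.5409 -0.3513  0.0402]
230 [ 0.5407 -0.3489  0.0398]
235 [ 0.5402 -0.3448  0.0339]
240 [ 0.5403 -0.345   0.0427]
245 [ 0.5407 -0.3447  0.0489]
250 [ 0.5402 -0.3442  0.0538]
255 [ 0.5399 -0.3421  0.0539]
260 [ 0.5397 -0.3399  0.054 ]
265 [ 0.5398 -0.3375  0.0542]
270 [ 0.5392 -0.3351  0.054 ]
275 [ 0.5389 -0.3327  0.0538]
280 [ 0.5387 -0.3306  0.0541]
[0.88059479 0.94087865 4.76690228]
```

View pics/s15c.png

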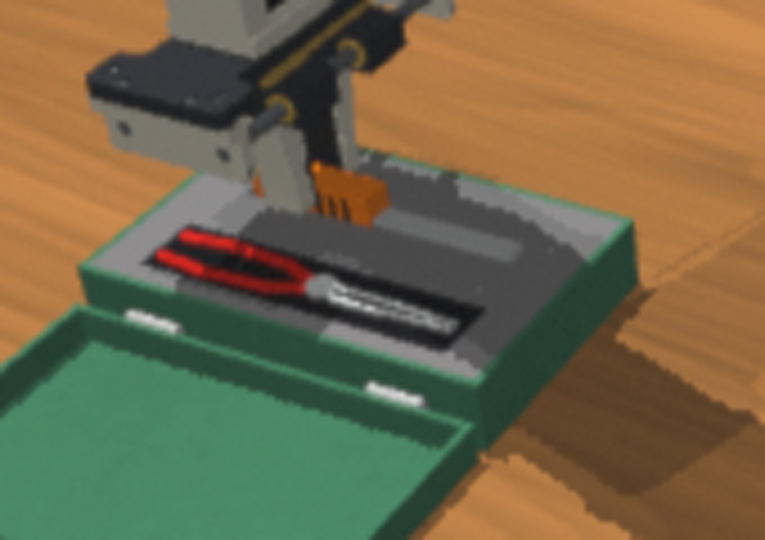

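View pics/w15.png

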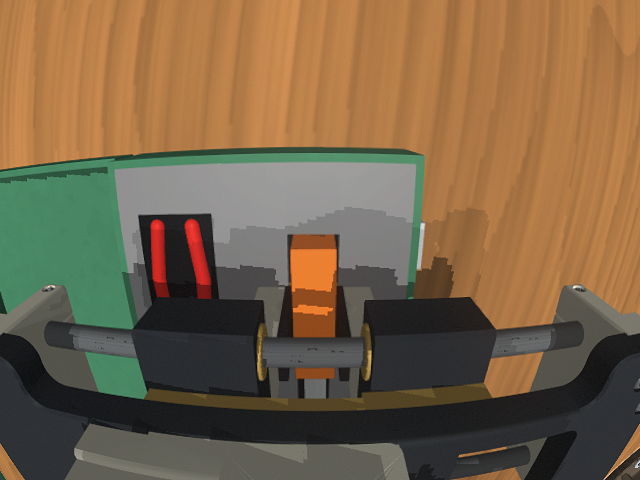

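The handle top is at z 0.054, which is exactly home, and the bar is level with the insert. I'll press a little more to confirm it's seated on the floor.

Request:
{"fn": "apply_moves", "kwargs": {"deltas": [{"tx": 0, "ty": 0.001, "tz": 0, "turn": 0, "gripper": 0.01}, {"tx": 0, "ty": 0.002, "tz": 0, "turn": 0, "gripper": 0.01}, {"tx": 0, "ty": 0.002, "tz": 0, "turn": 0, "gripper": 0.01}]}}

```text
time_s: 14.45
tcp_pos: [0.5392, -0.3141, 0.0238]
eef_rot: [-90.1, 0.1, 96.4]
contact_force: [-1.3, 2.4, 16.5]
gripper_width: 0.0195
```

It's firmly on the floor: 16.5 N with no further travel. I'll release and rise.

Request:
{"fn": "apply_moves", "kwargs": {"deltas": [{"tx": 0, "ty": -0.002, "tz": 0, "turn": 0, "gripper": 0.01}, {"tx": 0, "ty": -0.002, "tz": 0, "turn": 0, "gripper": 0.04}, {"tx": 0, "ty": -0.002, "tz": 0, "turn": 0, "gripper": 0.04}, {"tx": 0, "ty": -0.002, "tz": 0, "turn": 0, "gripper": 0.04}, {"tx": 0, "ty": -0.002, "tz": 0, "turn": 0, "gripper": 0.04}]}}

```text
time_s: 14.95
tcp_pos: [0.5375, -0.3135, 0.023]
eef_rot: [-90.0, -0.0, 96.3]
contact_force: [-0.4, -0.3, 0.9]
gripper_width: 0.0393
```

Request:
{"fn": "apply_moves", "kwargs": {"deltas": [{"tx": 0, "ty": -0.01, "tz": 0, "turn": 0, "gripper": 0.04}, {"tx": 0, "ty": -0.04, "tz": 0, "turn": 0, "gripper": 0.04}, {"tx": 0, "ty": -0.08, "tz": 0, "turn": 0, "gripper": 0.04}, {"tx": 0.04, "ty": -0.12, "tz": 0, "turn": 0, "gripper": 0.04}, {"tx": 0.08, "ty": -0.12, "tz": 0, "turn": 0, "gripper": 0.04}]}}

```text
time_s: 15.45
tcp_pos: [0.5318, -0.2352, 0.1488]
eef_rot: [-90.4, 0.2, 96.2]
contact_force: [1.3, 1.0, -0.1]
gripper_width: 0.0398
```

Run:
```python
from h import *
p,d,c=snap('wrist','pics/w16.png')
o=cv2.inRange(cv2.cvtColor(p,cv2.COLOR_RGB2HSV),(5,150,80),(20,255,255));o[240:]=0
def pt(uv):
    ry=ray('wrist',uv,c);cz=-(ry@c[1])[:,2];uv=np.array(uv);return c[2]+ry*(d[uv[:,1],uv[:,0]]/cz)[:,None]
for u in (312,320):
  print(pt([(u,v) for v in range(60,290,12)]).round(4))
p,d,c=snap('scene','pics/s16.png');p,d,c=snap('top','pics/t16.png')
```

```text
[[ 0.5467 -0.3671  0.0391]
 [ 0.5457 -0.3575  0.0401]
 [ 0.5446 -0.3482  0.0398]
 [ 0.5434 -0.3378  0.0542]
 [ 0.5424 -0.329   0.0545]
 [ 0.5415 -0.3203  0.054 ]
 [ 0.5405 -0.3116  0.056 ]
 [ 0.5396 -0.3027  0.0541]
 [ 0.5386 -0.294   0.0546]
 [ 0.5376 -0.2849  0.0529]
 [ 0.5367 -0.2761  0.0539]
 [ 0.5356 -0.2643  0.0393]
 [ 0.5345 -0.2551  0.0409]
 [ 0.5335 -0.2453  0.0407]
 [ 0.5324 -0.2352  0.0399]
 [ 0.5313 -0.2249  0.0394]
 [ 0.5302 -0.2149  0.0403]
 [ 0.5291 -0.2042  0.0399]
 [ 0.5278 -0.192   0.0366]
 [ 0.5267 -0.1825  0.0403]]
[[ 0.5407 -0.3677  0.0394]
 [ 0.5397 -0.3582  0.0399]
 [ 0.5386 -0.3488  0.04  ]
 [ 0.5377 -0.3385  0.0536]
 [ 0.5367 -0.3297  0.0545]
 [ 0.5357 -0.3209  0.0539]
 [ 0.5347 -0.3121  0.0533]
 [ 0.5338 -0.3034  0.0547]
 [ 0.5328 -0.2945  0.0531]
 [ 0.5318 -0.2857  0.0544]
 [ 0.5308 -0.2767  0.0534]
 [ 0.5293 -0.265   0.0394]
 [ 0.5283 -0.2557  0.0407]
 [ 0.5271 -0.2458  0.04  ]
 [ 0.526  -0.2359  0.0398]
 [ 0.5248 -0.2258  0.0398]
 [ 0.5237 -0.2156  0.0401]
 [ 0.5224 -0.205   0.0399]
 [ 0.5209 -0.1922  0.0354]
 [ 0.5199 -0.1832  0.0402]]
```

View pics/w16.png

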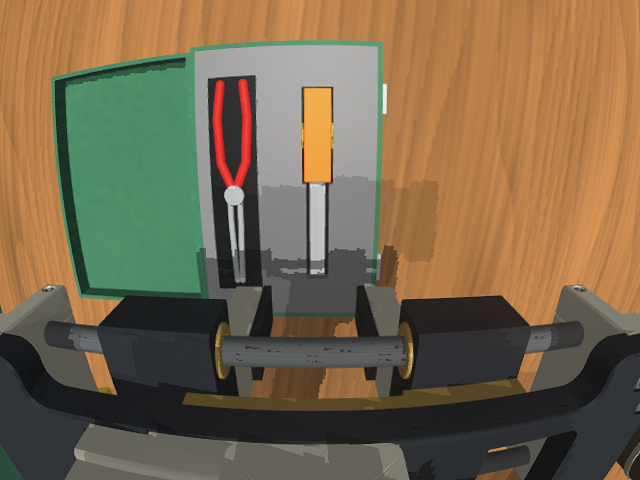

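View pics/s16.png

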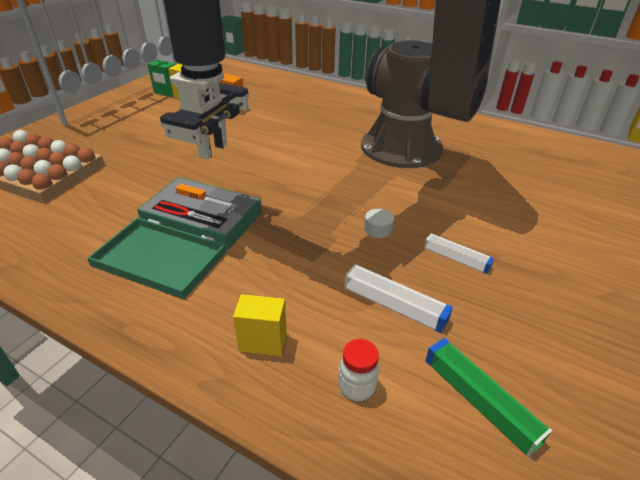

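View pics/t16.png

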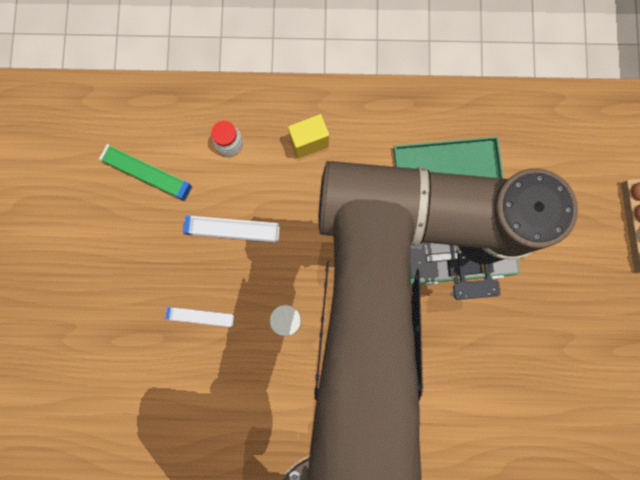

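The sharpener sits flat in its cutout: handle px (302–333, 87–183) at z 0.054, bar at z 0.040. In the top view the jar (226,138), carton (309,135) and tin (285,320) are where they started, and the tube lies flat and empty at (232,229). I'll hand in.

Request:
{"fn": "apply_moves", "kwargs": {"deltas": [{"tx": 0, "ty": 0, "tz": 0, "turn": 0, "gripper": 0.04}, {"tx": 0, "ty": 0, "tz": 0, "turn": 0, "gripper": 0.04}, {"tx": 0, "ty": 0, "tz": 0, "turn": 0, "gripper": 0.04}]}}

```text
time_s: 15.9
tcp_pos: [0.5288, -0.2349, 0.1429]
eef_rot: [-89.9, -0.0, 96.3]
contact_force: [-0.1, -0.1, 0.0]
gripper_width: 0.0399
```

```bash
python3 -c "
from plant import r
print(r.close_job())"
```

```text
the job is handed in; nothing more can be done
None
```

The sharpener is home in its cutout and the job is handed in at 15.9 s. I tipped the tube by its closed end until about 50 mm of the handle slid out, then set it down flat. I drew the sharpener out by the handle and pressed it into the cutout to a stop at 16.5 N.

**Last checks:**
- **Sharpener:** the handle top is at z = 0.054 and the bar at z = 0.040, so it is level and fully home.
- **Other things:** the tube lies flat and empty. The jar, carton and tin are at their original pixels, and the gripper is clear of everything.

**What disagreed:**
- **Fingertips:** both cameras put them about 40 mm further back than the text says. My first grasp of the tube therefore closed above it without touching anything; I worked from the measured value after that.
- **Nubs:** I never saw a separate 4 to 10 N force from them. Between steps I read only about 0 to 5 N on the way down, and then the stop at the floor.

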